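# Weight hanger from the dry cabinet to the scale

### The job

Swing the clear dry cabinet's door wide open and leave it open. Lift the steel weight hanger up and off its hook inside, bring it out, and stand it upright and gently, without pressing the pan down hard, on the middle of the bench scale's round pan. Leave the spool, the jar and the parts tray where they are.

Things in the scene. Friction and masses are not known exactly. Their poses are not given: they have to be found in the camera images.
- cabinet: Fixed dry cabinet of clear panels in a beige frame, 170 deep (x) by 200 wide (y) by 320 mm high, front at its -x side. Origin: centre of its underside. Side walls 6 mm, back wall and roof 10 mm, floor 15 mm thick; the roof reaches to the front (x = -85). An aluminium cross rail (12 by 16 mm) runs across the inside at x = 30, z = 235.
- door (a joint): Door angle, rad: 0 shut, grows as the door opens towards -x of the cabinet, at most 2.0. The door is a panel 196 wide, 300 high, 12 mm thick, with its lower edge 12 mm above the bench, hinged on the cabinet's +y side; stiff enough to stay where it is left.
- door_hinge (a point): Point on the door's vertical hinge line, mid-thickness of the panel, 212 mm above the bench; its x axis is normal to the panel, pointing inward, and its -y axis runs along the panel from the hinge to the free edge. Turns with the door.
- door_handle (a point): Middle of the door's upright steel bar handle: bar 11 mm thick, 110 mm long (vertical), its axis 35 mm in front of the panel's face, joined to the panel by two 8 mm posts 47 mm above and below this point; 172 mm from the hinge line, 212 mm above the bench. Axes as door_hinge.
- hook: Fixed steel hook in the cabinet, a 7 mm round bar: origin at the lowest point of the bar's axis, where the hanger's eye rests. From there the bar runs level back (+x) to a clamp 26 mm wide that begins 53 mm behind, and forward (-x) it bends up at 45 degrees to its tip, axis at 12 mm forward and 12 mm up. Axes as the cabinet's.
- hanger: Loose steel weight hanger, 185 mm tall, about 0.3 kg; origin: centre of its underside, z up. Round foot 50 mm across, 18 mm high; square 12 mm grip from 18 to 95 mm; 6 mm rod to 140 mm; on top a round eye of 6 mm wire, 36 mm inside, centred at 161 mm, opening along x. It hangs by the eye: it must rise 20 mm to clear the hook's tip, at most 28 mm before it comes forward.
- scale: Fixed beige bench scale, 190 (x) by 160 (y) by 34 mm; origin at the centre of its underside.
- pan_top (a point): Centre of the top face of the scale's round steel pan, 120 mm across, 48 mm above the bench. The pan gives on a spring: about 2 mm at 5 N, and meets its stop after 6 mm, at about 12 N.
- spool: Bystander: loose aluminium wire spool standing upright, 60 mm across, 50 mm high; origin at the centre of its underside.
- jar: Bystander: loose amber glass jar, 52 mm across, 60 mm high; origin at the centre of its underside.
- parts_tray: Bystander: loose open grey tray, 120 by 80 by 30 mm; origin at the centre of its underside.

How it is judged:
By the outcome, as a careful person would: the job done as asked, in the order asked, and still so for the second after the job is handed in, with the robot touching nothing.
It also fails if it takes over 72 s, if anything falls off the work surface, if the arm or the gripper's body presses on something with over 40 N, if the wrist force passes 120 N, or if a joint passes its speed limit or range.

### The arm

A 6-joint arm with a two-finger parallel gripper is mounted at the origin on the work surface. World frame = base frame: x ahead of the robot, y to its left, z up, the work surface at z = 0. Lengths are in m, angles in rad, forces in N, time in s.
With the tool pointing down it reaches from about 0.2 to 0.875 m from the base axis. Payload 3.4 kg.
Tool frame: the origin (TCP) lies at the very end of the fingers, on their centre line; the grasp point (between the pads) lies 19 mm behind it; z points along the fingers, x is the direction in which the jaws open and shut, and the axes are right-handed (so a half turn about z gives the same grasp; the last joint's range is limited). The gripper opens to 94 mm and grips with 3 to 60 N. Pads are 16 mm wide; open, the fingers measure 119 mm over their backs; the gripper's body (75 mm by 177 mm) begins 78 mm behind the grasp point.
Start: joints at [-1.251, 0.276, 1.505, -0, 1.361, -0.121], TCP at [0.245, -0.52, 0.205] pointing down, gripper open.
Joint ranges: [-2.89, 2.89], [-0.75, 2.08], [0.22, 2.7], [-1.18, 4.32], [0.11, 2.71], [-2.7, 2.7]. Speed limits (rad/s): [2.57, 2.57, 3.14, 3.14, 3.14, 3.14].

### API

Orientations are given as a 3x3 rotation matrix whose columns are the frame's x, y, z axes.
In Python, from bench import robot gives the robot as it stands. The module is installed in compiled form; this text tells all that it offers.
- The arm moves only by the tool move_arm, never from a script. Its argument "rows" is a list of rows, each an object of numbers: "tx", "ty", "tz": the shift along the tool's x, y, z in mm; "roll": the turn about the tool's z in degrees. In form: [{"tx": .., "ty": .., "tz": .., "roll": ..}, ...]. A call has 1 to 12 rows; each row shifts and turns the commanded pose from where the row before left it, along the tool's axes as they then stand; what a row does not reach is not made up. A row lasts 1/10 s, in which the tool goes at most 50 mm and 8.59 degrees, less where a joint would pass 70% of its speed; a pose out of reach is approached as far as the arm can. A call with a gripper value outside its range is refused whole. "gripper" is the closure, from 0 (fully open) to 1 (shut), set as the call begins (left out, the last holds). The fingers move at their own pace and stop on an object; "newtons" is the grip in N (left out, the last holds). Time passes only in rows, so rows that do not move let the fingers close. It gives the time, the measured TCP pose, the force and the opening at its end, in the units of the state.
- robot.observe(): the state, without advancing time (a new reading comes with each control period).
- robot.snapshot(name): name is "side" or "top"; returns a dict with "frame" (400x640x3 uint8, red, green, blue), "fx", "fy", "cx", "cy" (pixels), "k1" (the pictures are not rectified: a ray, as slopes to the right and down, at radius r is drawn at 1 + k1 r^2 times it, then the intrinsics apply), "R" (3x3) and "t" (3): a world point X has camera coordinates R X + t. Camera axes: x right, y down, z forward; pixel columns grow to the right and rows downward; lengths in m; the calibration is good to about 2 mm. A picture is of the moment at which its call begins. There is no depth.
- robot.hand_in(): hands the job in, once; it reports no verdict.
The state is a dict: "time_s": time; "q": joint angles; "qvel": joint speeds; "effort": joint torques, N m; "ee_pos": TCP position; "ee_rot": TCP orientation; "ft_force": force on the tool from outside, world axes, zero at the start; "moment": the same for the moment, N m; "gripper_width": finger opening in m.
Only numpy, scipy, OpenCV 4.12 (cv2) and the standard library are available. Lean on these libraries where they do the work, as an engineer would, in place of code of your own. Each camera call takes 0.05 s, during which the arm holds its last target. There are 200 camera calls.

## Working session

There is one attempt and no reset: what is moved stays moved. The work goes in short steps, Python scripts to look and compute and a tool call to move; the robot and the scene stay as the last step left them, time stands still between calls to the robot, and variables do not carry over. Pictures are saved under pics/ and viewed, about 8 in all and at most 12, crops included, and the job is handed in when it is done.

Besides the shell and the picture viewer there is one more tool, called after "Emit:" as name(argument=value, ...), one argument or row to a line, values as JSON. move_arm: Moves the arm, as the interface text tells. Its arguments: {"type":"object","properties":{"rows":{"type":"array"},"gripper":{"type":"number"},"newtons":{"type":"number"}},"required":["rows"]}

```bash
mkdir -p pics; cat > h.py <<'E'
import numpy as np, cv2
from bench import robot
def snap(n,name):
    s=robot.snapshot(n); cv2.imwrite(f'pics/{name}.png',s['frame'][:,:,::-1]); return s
def proj(s,X):
    c=np.array(s['R'])@np.array(X,float)+s['t']; a=c[:2]/c[2]; a=a*(1+s['k1']*(a@a)); return np.array([s['fx']*a[0]+s['cx'],s['fy']*a[1]+s['cy']])
def ray(s,u,v):
    K=np.array([[s['fx'],0,s['cx']],[0,s['fy'],s['cy']],[0,0,1.]])
    p=cv2.undistortPoints(np.array([[[u,v]]],float),K,np.array([s['k1'],0,0,0,0]))[0,0]
    R=np.array(s['R']); return -R.T@np.array(s['t']), R.T@np.array([p[0],p[1],1])
def onz(s,u,v,z):
    o,d=ray(s,u,v); return o+d*(z-o[2])/d[2]
def tri(s1,p1,s2,p2):
    o1,d1=ray(s1,*p1);o2,d2=ray(s2,*p2)
    A=np.stack([d1,-d2],1);l=np.linalg.lstsq(A,o2-o1,rcond=None)[0]
    a,b=o1+l[0]*d1,o2+l[1]*d2; return (a+b)/2,np.linalg.norm(a-b)
E
python3 - <<'E'
from h import *
import pickle
a=snap('side','side0');b=snap('top','top0')
pickle.dump((a,b),open('s0.pkl','wb'))
for s in(a,b): print(-np.array(s['R']).T@s['t'],np.round(s['R'],2).tolist(),s['fx'],s['k1'])
o=robot.observe();print({k:np.round(v,3).tolist() for k,v in o.items()})
E
```

```text
[0.19509708 0.71912788 1.05550817] [[-0.9, -0.43, -0.02], [-0.31, 0.68, -0.67], [0.3, -0.6, -0.75]] 505.7300873166864 -0.10941672204562754
[4.77956028e-01 7.35928355e-04 1.24100415e+00] [[0.03, -1.0, 0.02], [-1.0, -0.03, -0.08], [0.08, -0.02, -1.0]] 465.1062847040771 0.03211033364966378
{'time_s': 0.1, 'q': [-1.251, 0.276, 1.506, -0.0, 1.361, -0.121], 'qvel': [0.001, -0.002, -0.004, 0.0, -0.001, -0.0], 'effort': [0.002, -40.545, -23.778, 0.07, 0.03, -0.0], 'ee_pos': [0.245, -0.52, 0.205], 'ee_rot': [[0.427, -0.904, -0.001], [-0.904, -0.427, 0.001], [-0.002, -0.0, -1.0]], 'ft_force': [0.743, 0.48, 0.363], 'moment': [0.044, 0.02, 0.057], 'gripper_width': 0.094}
```

View pics/side0.png

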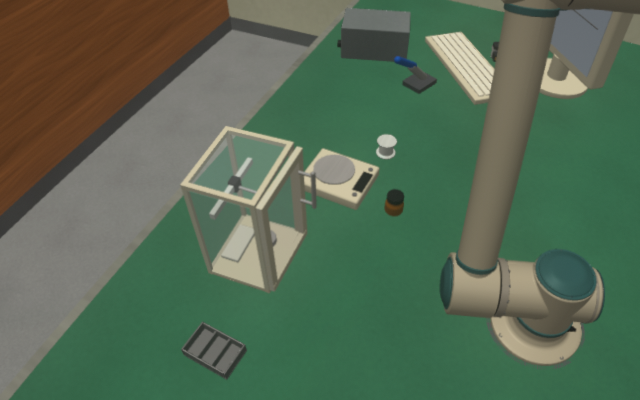

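View pics/top0.png

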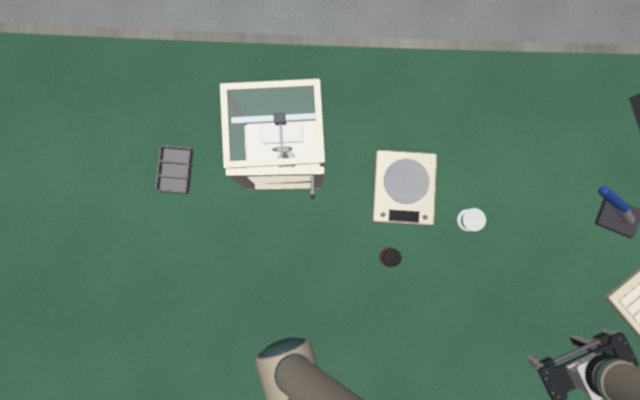

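Side: cabinet roof corners at about (187,183), (230,130), (292,148) and (260,203), handle near (313,188), pan near (334,168). Top: roof corners at about (220,84), (320,79), (325,168) and (227,175), hook near (283,150), handle near (313,185), pan centre near (406,181), spool (472,219), jar (390,257), tray (174,170). I'll measure these on crops.

```bash
python3 - <<'E'
from h import *
import pickle
a,b=pickle.load(open('s0.pkl','rb'))
A=cv2.resize(a['frame'][115:295,170:390,::-1],None,fx=3.2,fy=3.2,interpolation=cv2.INTER_CUBIC)
B=cv2.resize(b['frame'][70:205,205:340,::-1],None,fx=4,fy=4,interpolation=cv2.INTER_CUBIC)
cv2.imwrite('pics/ca.png',A);cv2.imwrite('pics/cb.png',B)
for n,u,v,z in[('roofBL',220,84,.32),('BR',320,79,.32),('FR',325,166,.32),('FL',226,168,.32),('pan',406,181,.048),('handle',313,185,.212),('spool',472,219,.05),('jar',390,257,.06),('tray',174,170,.03)]: print(n,onz(b,u,v,z).round(4))
E
```

```text
roofBL [0.776  0.2011 0.32  ]
BR [0.7933 0.0008 0.32  ]
FR [ 0.6165 -0.0139  0.32  ]
FL [0.6067 0.1824 0.32  ]
pan [ 0.6243 -0.2289  0.048 ]
handle [0.5894 0.0099 0.212 ]
spool [ 0.5306 -0.3995  0.05  ]
jar [ 0.4284 -0.1884  0.06  ]
tray [0.638  0.3732 0.03  ]
```

View pics/ca.png

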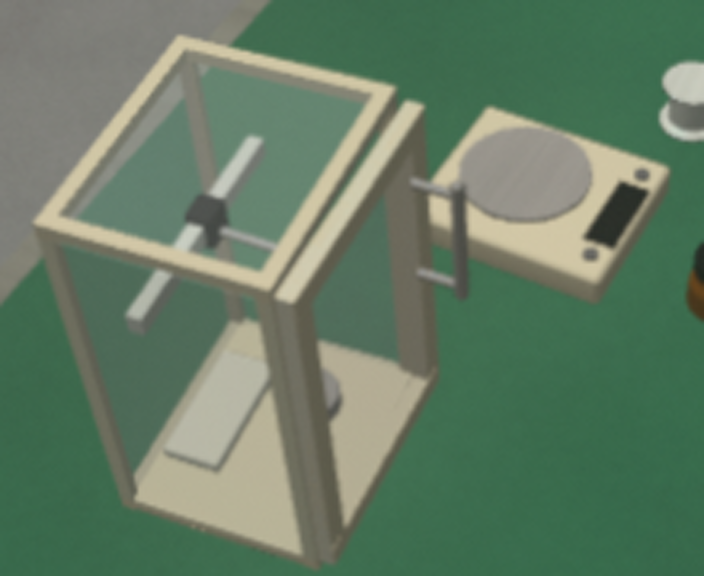

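View pics/cb.png

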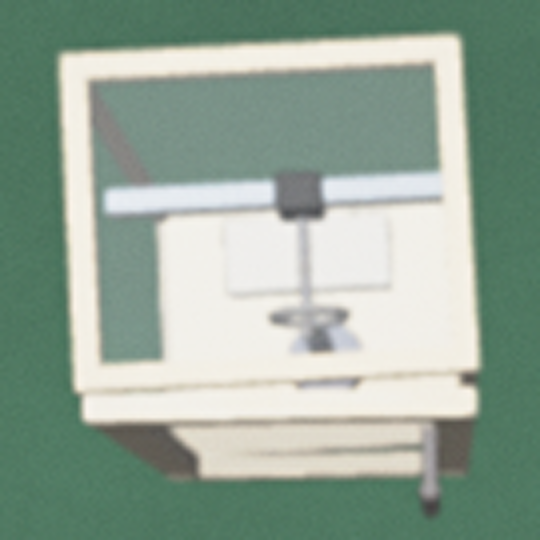

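ca shows the cabinet roof, the door just ajar, and the handle bar from (457,190) to (460,297). cb shows roof corners (60,52), (462,36), (480,368) and (76,392), the bar from the clamp at (302,215) to the eye at (310,316), and the handle's bar end at (430,503).

```bash
python3 - <<'E'
from h import *
import pickle
a,b=pickle.load(open('s0.pkl','rb'))
ca=lambda u,v:(170+(u+.5)/3.2-.5,115+(v+.5)/3.2-.5)
cb=lambda u,v:(205+(u+.5)/4-.5,70+(v+.5)/4-.5)
P=np.array([onz(b,*cb(u,v),.32) for u,v in[(60,52),(462,36),(480,368),(76,392)]])
Q=np.array([onz(a,*ca(u,v),.32) for u,v in[(38,224),(182,37),(397,88),(268,290)]])
print('top BL BR FR FL',P.round(4).tolist(),'side BL BR FR FL',Q.round(4).tolist())
M=np.array([[85,100],[85,-100],[-85,-100],[-85,100]])/1000
for X in (P,Q):
    c=X[:,:2].mean(0);d=X[:,:2]-c
    th=np.arctan2((M[:,0]*d[:,1]-M[:,1]*d[:,0]).sum(),(M*d).sum());print('c',c,'yaw',np.degrees(th))
for t in[(430,503)]: print('handle top',onz(b,*cb(*t),.267))
print('h tri top',tri(a,ca(457,186),b,cb(430,497)))
print('h side top/bot',onz(a,*ca(457,186),.267),onz(a,*ca(461,297),.157))
print('door top edge: FR/FL front',onz(b,*cb(475,416),.312),onz(b,*cb(86,422),.312))
print('side door top front corners',onz(a,*ca(424,105),.312),onz(a,*ca(292,303),.312))
print('eye/hook',onz(b,*cb(309,316),.235),'clamp front',onz(b,*cb(302,215),.235))
pc=onz(a,*ca(525,174),.048);print('pan side',pc)
m=b['frame'][140:230,370:445].astype(int)
E
```

```text
top BL BR FR FL [[0.7788, 0.2019, 0.32], [0.7941, 0.0005, 0.32], [0.6253, -0.013, 0.32], [0.6073, 0.1871, 0.32]] side BL BR FR FL [[0.774, 0.1999, 0.32], [0.7908, 0.0025, 0.32], [0.6239, -0.0117, 0.32], [0.6094, 0.1868, 0.32]]
c [0.70138421 0.0941407 ] yaw 4.748449814824093
c [0.69951285 0.09439827] yaw 4.603920185955493
handle top [0.56149652 0.01064237 0.267     ]
h tri top (array([0.56611581, 0.01141124, 0.26946158]), np.float64(0.0036236593708737605))
h side top/bot [0.56901907 0.00976084 0.267     ] [0.56679352 0.01476148 0.157     ]
door top edge: FR/FL front [ 0.60216156 -0.01119869  0.312     ] [0.59347471 0.18310115 0.312     ]
side door top front corners [ 0.60336579 -0.01156114  0.312     ] [0.59488979 0.18409103 0.312     ]
eye/hook [0.66474159 0.07977728 0.235     ] clamp front [0.72045361 0.08539306 0.235     ]
pan side [ 0.62439863 -0.22617471  0.048     ]
```

Emit:
move_arm(
  rows=[
    {"tx":1,"ty":-40,"tz":-15},
    {"tx":1,"ty":-40,"tz":-15},
    {"tx":1,"ty":-40,"tz":-15},
    {"tx":1,"ty":-40,"tz":-15},
    {"tx":1,"ty":-40,"tz":-15},
    {"tx":1,"ty":-40,"tz":-15},
    {"tx":1,"ty":-40,"tz":-15},
    {"tx":1,"ty":-40,"tz":-15},
    {"tx":1,"ty":-40,"tz":-15},
    {"tx":1,"ty":-40,"tz":-15},
    {},
    {},
  ],
)

```text
invalid input
```

Emit:
move_arm(
  rows=[
    {"tx":1,"ty":-40,"tz":-15,"roll":0},
    {"tx":1,"ty":-40,"tz":-15,"roll":0},
    {"tx":1,"ty":-40,"tz":-15,"roll":0},
    {"tx":1,"ty":-40,"tz":-15,"roll":0},
    {"tx":1,"ty":-40,"tz":-15,"roll":0},
    {"tx":1,"ty":-40,"tz":-15,"roll":0},
    {"tx":1,"ty":-40,"tz":-15,"roll":0},
    {"tx":1,"ty":-40,"tz":-15,"roll":0},
    {"tx":1,"ty":-40,"tz":-15,"roll":0},
    {"tx":1,"ty":-40,"tz":-15,"roll":0},
    {"tx":0,"ty":0,"tz":0,"roll":0},
  ],
)

```text
time_s: 1.2
ee_pos: [0.6162, -0.3559, 0.3556]
ee_rot: [[0.432, -0.902, 0.004], [-0.902, -0.432, 0.0], [0.001, -0.003, -1.0]]
ft_force: [-0.3, -0.8, 0.5]
gripper_width: 0.0941
```

Emit:
move_arm(
  rows=[
    {"tx":33,"ty":-23,"tz":0,"roll":0},
    {"tx":33,"ty":-23,"tz":0,"roll":0},
    {"tx":33,"ty":-23,"tz":0,"roll":0},
    {"tx":33,"ty":-23,"tz":0,"roll":0},
    {"tx":33,"ty":-23,"tz":0,"roll":0},
    {"tx":33,"ty":-23,"tz":0,"roll":0},
    {"tx":33,"ty":-23,"tz":0,"roll":0},
    {"tx":0,"ty":0,"tz":0,"roll":0},
  ],
)

```text
time_s: 2.0
ee_pos: [0.7868, -0.4598, 0.3015]
ee_rot: [[0.424, -0.903, 0.068], [-0.903, -0.427, -0.04], [0.065, -0.045, -0.997]]
ft_force: [0.1, 0.4, -1.2]
gripper_width: 0.0936
```

```bash
python3 -c "
from h import *
o=robot.observe();print(np.round(o['q'],3),np.round(o['ee_rot'],3).tolist(),o['ee_pos'])"
```

```text
[-0.608  0.86   0.226  0.007  1.977  0.526] [[0.424, -0.903, 0.068], [-0.903, -0.427, -0.04], [0.065, -0.045, -0.997]] [ 0.78680892 -0.45983233  0.30154799]
```

The arm can only tilt the tool when a commanded pose is out of reach. The text documents this: the pose is "approached as far as the arm can". I'll use it deliberately in free space and see how the tilt responds.

Emit:
move_arm(
  rows=[
    {"tx":36,"ty":-21,"tz":-27,"roll":0},
    {"tx":36,"ty":-21,"tz":-27,"roll":0},
    {"tx":36,"ty":-21,"tz":-27,"roll":0},
    {"tx":36,"ty":-21,"tz":-27,"roll":0},
    {"tx":0,"ty":0,"tz":0,"roll":0},
  ],
)

```text
time_s: 2.5
ee_pos: [0.8055, -0.4834, 0.3585]
ee_rot: [[0.407, -0.892, 0.198], [-0.893, -0.434, -0.118], [0.191, -0.129, -0.973]]
ft_force: [-1.4, 0.6, 0.9]
gripper_width: 0.094
```

```bash
cat > o.py <<'E'
from h import *
o=robot.observe();R=np.array(o['ee_rot']);print(o['time_s'],'q',np.round(o['q'],3).tolist(),np.round(o['ee_pos'],4),np.round(R,3).tolist(),'tilt',np.degrees(np.arccos(-R[2,2])).round(1),'F',np.round(o['ft_force'],1),round(o['gripper_width'],4))
E
python3 o.py
```

```text
2.5 q [-0.623, 0.807, 0.22, 0.021, 1.882, 0.517] [ 0.8055 -0.4834  0.3585] [[0.407, -0.892, 0.198], [-0.893, -0.434, -0.118], [0.191, -0.129, -0.973]] tilt 13.3 F [-1.4  0.6  0.9] 0.094
```

Emit:
move_arm(
  rows=[
    {"tx":36,"ty":-21,"tz":-24,"roll":0},
    {"tx":36,"ty":-21,"tz":-24,"roll":0},
    {"tx":36,"ty":-21,"tz":-22,"roll":0},
    {"tx":37,"ty":-22,"tz":-20,"roll":0},
    {"tx":38,"ty":-22,"tz":-18,"roll":0},
    {"tx":38,"ty":-22,"tz":-16,"roll":0},
    {"tx":39,"ty":-22,"tz":-14,"roll":0},
    {"tx":39,"ty":-22,"tz":-12,"roll":0},
    {"tx":40,"ty":-22,"tz":-10,"roll":0},
    {"tx":40,"ty":-22,"tz":-8,"roll":0},
    {"tx":40,"ty":-22,"tz":-6,"roll":0},
    {"tx":0,"ty":0,"tz":0,"roll":0},
  ],
)

```text
time_s: 3.7
ee_pos: [0.8663, -0.5544, 0.4746]
ee_rot: [[0.298, -0.821, 0.487], [-0.828, -0.476, -0.297], [0.476, -0.314, -0.821]]
ft_force: [0.6, -0.2, -0.1]
gripper_width: 0.0938
```

```bash
python3 o.py
```

```text
3.7 q [-0.661, 0.738, 0.221, 0.065, 1.579, 0.491] [ 0.8663 -0.5544  0.4746] [[0.298, -0.821, 0.487], [-0.828, -0.476, -0.297], [0.476, -0.314, -0.821]] tilt 34.8 F [ 0.6 -0.2 -0.1] 0.0938
```

```bash
cat > kin.py <<'E'
import numpy as np
from scipy.optimize import least_squares
D=[([-1.251,.276,1.506,0,1.361,-.121],[.245,-.52,.205]),([-.608,.86,.226,.007,1.977,.526],[.7868,-.4598,.3015]),([-.623,.807,.22,.021,1.882,.517],[.8055,-.4834,.3585]),([-.661,.738,.221,.065,1.579,.491],[.8663,-.5544,.4746])]
def Rz(a):return np.array([[np.cos(a),-np.sin(a),0],[np.sin(a),np.cos(a),0],[0,0,1]])
def Ry(a):return np.array([[np.cos(a),0,np.sin(a)],[0,1,0],[-np.sin(a),0,np.cos(a)]])
def fk(q,p,full=False):
    h,L1,e,L2,L3,d=p   # e: elbow offset
    R=Rz(q[0])@Ry(q[1]);E=np.array([0,0,h])+R@[0,0,L1]
    R=R@Ry(q[2]);W=E+R@[e,d,L2]
    R=R@Rz(q[3])@Ry(q[4]);T=W+R@[0,0,L3]
    R=R@Rz(q[5]);return (T,R,W,E) if full else T
f=least_squares(lambda p:np.concatenate([fk(q,p)-x for q,x in D]+[(np.array(p)-[.3,.4,.05,.4,.25,0])*1e-3]),[.3,.4,.05,.4,.25,0])
P=f.x
if __name__=='__main__':
    print(P.round(4),f.cost**.5,f.fun.round(4)[:12])
    for q,x in D: print(fk(q,P,True)[1].round(3).tolist())
E
python3 kin.py
```

```text
[0.1362 0.6299 0.0593 0.4214 0.3909 0.0693] 0.0005680076338554511 [ 0.0001  0.0001 -0.     -0.0001 -0.0002 -0.0002 -0.0002 -0.0003  0.0003
  0.0003  0.0004 -0.0001]
[[-0.427, 0.904, -0.0], [0.904, 0.427, 0.001], [0.001, 0.0, -1.0]]
[[-0.424, 0.903, 0.068], [0.904, 0.427, -0.04], [-0.065, 0.045, -0.997]]
[[-0.406, 0.892, 0.199], [0.893, 0.433, -0.118], [-0.192, 0.13, -0.973]]
[[-0.298, 0.821, 0.487], [0.828, 0.477, -0.296], [-0.475, 0.315, -0.822]]
```

```bash
cat >> kin.py <<'E'
def ik(p,tilt,q0=(0,.3,1.5,.7)):
    t=np.radians(tilt)
    def r(v):
        T,R,W,E=fk([v[0],v[1],v[2],0,v[3],0],P,True); return np.r_[T-p,np.pi-t-v[1]-v[2]-v[3]]
    s=least_squares(r,q0); return s.x,np.abs(s.fun).max()
E
python3 - <<'E'
from kin import *
for nm,g in(('hang',[.665,.08,.10]),('hangout',[.52,.06,.13]),('pan',[.624,-.228,.10]),('handle',[.566,.012,.23]),('handle90',[.44,.22,.23]),('handle60',[.47,.10,.23])):
  for tilt in(45,60,65,70):
    best=None
    for q0 in((0,0,1.5,.7),(0,-.5,2.2,.5)):
        q,e=ik(np.array(g),tilt,q0)
        T,R,W,E=fk([*q[:3],0,q[3],0],P,True)
        print(nm,tilt,q.round(2),round(e,4),'W',W.round(2),'E',E.round(2));break
E
```

```text
hang 45 [ 0.02  0.28  2.19 -0.11] 0.0 W [0.39 0.08 0.38] E [0.17 0.   0.74]
hang 60 [ 0.02  0.41  2.41 -0.73] 0.0 W [0.33 0.07 0.3 ] E [0.25 0.   0.71]
hang 65 [ 0.02  0.49  2.48 -0.96] 0.0 W [0.31 0.07 0.27] E [0.3  0.   0.69]
hang 70 [ 0.02  0.6   2.54 -1.22] 0.0 W [0.3  0.07 0.23] E [0.36 0.01 0.66]
hangout 45 [-0.02  0.02  2.41 -0.08] 0.0 W [0.24 0.06 0.41] E [ 0.01 -0.    0.77]
hangout 60 [-0.02  0.23  2.69 -0.82] 0.0 W [0.18 0.07 0.33] E [ 0.14 -0.    0.75]
hangout 65 [-0.02  0.43  2.8  -1.22] 0.0 W [0.17 0.07 0.3 ] E [ 0.26 -0.    0.71]
hangout 70 [-0.02  0.87  3.   -1.95] 0.0043 W [0.16 0.07 0.27] E [ 0.48 -0.01  0.54]
pan 45 [-0.45  0.27  2.2  -0.11] 0.0 W [ 0.38 -0.11  0.38] E [ 0.15 -0.07  0.74]
pan 60 [-0.45  0.41  2.42 -0.74] 0.0 W [ 0.32 -0.08  0.3 ] E [ 0.22 -0.11  0.71]
pan 65 [-0.45  0.49  2.49 -0.98] 0.0 W [ 0.31 -0.07  0.27] E [ 0.27 -0.13  0.69]
pan 70 [-0.45  0.61  2.55 -1.24] 0.0 W [ 0.29 -0.07  0.23] E [ 0.32 -0.16  0.65]
handle 45 [-0.1  -0.08  2.17  0.28] 0.0 W [0.29 0.04 0.51] E [-0.05  0.01  0.76]
handle 60 [-0.1  -0.05  2.41 -0.26] 0.0 W [0.23 0.05 0.43] E [-0.03  0.    0.77]
handle 65 [-0.1  -0.    2.49 -0.48] 0.0 W [0.21 0.05 0.4 ] E [-0.    0.    0.77]
handle 70 [-0.1   0.08  2.58 -0.74] 0.0 W [0.2  0.05 0.36] E [ 0.05 -0.01  0.76]
handle90 45 [ 0.32 -0.22  2.26  0.31] 0.0 W [0.18 0.13 0.51] E [-0.13 -0.04  0.75]
handle90 60 [ 0.32 -0.19  2.51 -0.22] 0.0 W [0.12 0.11 0.43] E [-0.12 -0.04  0.75]
handle90 65 [ 0.32 -0.14  2.6  -0.45] 0.0 W [0.1  0.11 0.4 ] E [-0.08 -0.03  0.76]
handle90 70 [ 0.32 -0.03  2.7  -0.75] 0.0 W [0.09 0.1  0.36] E [-0.02 -0.01  0.77]
handle60 45 [ 0.07 -0.24  2.28  0.32] 0.0 W [0.19 0.08 0.51] E [-0.15 -0.01  0.75]
handle60 60 [ 0.07 -0.22  2.52 -0.21] 0.0 W [0.13 0.08 0.43] E [-0.14 -0.01  0.75]
handle60 65 [ 0.07 -0.16  2.61 -0.44] 0.0 W [0.12 0.08 0.4 ] E [-0.1  -0.01  0.76]
handle60 70 [ 0.07 -0.05  2.72 -0.74] 0.0 W [0.1  0.08 0.36] E [-0.03 -0.    0.77]
```

```bash
cat > sim.py <<'E'
from kin import *
from scipy.spatial.transform import Rotation as Ro
lo=np.array([-2.89,-.75,.22,-1.18,.11,-2.7]);hi=np.array([2.89,2.08,2.7,4.32,2.71,2.7]);V=.07*np.array([2.57,2.57,3.14,3.14,3.14,3.14])
def FK(q):
    T,R,W,E=fk(q,P,True); return T,R@np.diag([-1,-1,1])
def solve(q,T,R,w,lim=True):
    l,u=(np.maximum(lo,q-V),np.minimum(hi,q+V)) if lim else (lo,hi)
    l=np.minimum(l,q-1e-6);u=np.maximum(u,q+1e-6)
    def f(x):
        t,r=FK(x); return np.r_[t-T,w*Ro.from_matrix(R.T@r).as_rotvec(),1e-4*(x-q)]
    return least_squares(f,q,bounds=(l,u)).x
def row(q,tx,ty,tz,roll,w=.2):
    T,R=FK(q); return solve(q,T+R@[tx/1e3,ty/1e3,tz/1e3],R@Ro.from_euler('z',roll,degrees=True).as_matrix(),w)
def tilt(q): u=FK(q)[1][:,2]; return np.degrees(np.arccos(-u[2])),np.degrees(np.arctan2(u[1],u[0]))
E
python3 - <<'E'
from sim import *
seq=[(36,-21,-24)]*2+[(36,-21,-22),(37,-22,-20),(38,-22,-18),(38,-22,-16),(39,-22,-14),(39,-22,-12),(40,-22,-10),(40,-22,-8),(40,-22,-6)]
for w in(.1,.2,.3,.5):
    q=np.array([-.623,.807,.22,.021,1.882,.517])
    for s in seq:q=row(q,*s,0,w)
    print(w,q.round(3),tilt(q),FK(q)[0].round(3))
    q=np.array(D[1][0])
    for s in [(36,-21,-27)]*4:q=row(q,*s,0,w)
    print('  ',q.round(3),tilt(q))
# feasibility of target poses
for tl in(55,62):
  for az in(0,5):
    t,a=np.radians([tl,az]);u=np.array([np.sin(t)*np.cos(a),np.sin(t)*np.sin(a),-np.cos(t)])
    x=np.array([-np.sin(a),np.cos(a),0])
    for sg in(1,-1):
      R=np.stack([sg*x,np.cross(u,sg*x),u],1)
      for nm,g in(('hang',[.665,.08,.11]),('out',[.52,.065,.14]),('pan',[.624,-.228,.11]),('handle',[.566,.012,.23]),('h60',[.47,.10,.23]),('h90',[.44,.22,.23])):
        best=min((solve(np.array([q1,.4,2.4,q4,.8,q6]),np.array(g)+.019*u,R,.3,False) for q1 in(-.8,0.,.5) for q4 in(1.7,3.14,4) for q6 in(-1.5,1.5)),key=lambda q:np.linalg.norm(FK(q)[0]-g-.019*u)+np.linalg.norm(FK(q)[1]-R))
        print(tl,az,sg,nm,best.round(2),round(np.linalg.norm(FK(best)[0]-g-.019*u)+np.linalg.norm(FK(best)[1]-R),3))
E
```

```text
0.1 [-0.671  0.655  0.22   0.149  0.871  0.467] (np.float64(80.30399198771318), np.float64(-31.809142351060018)) [ 0.954 -0.612  0.794]
   [-0.626  0.768  0.22   0.048  1.597  0.52 ] (np.float64(32.0026634847871), np.float64(-30.659865761245104))
0.2 [-0.671  0.654  0.22   0.128  1.042  0.479] (np.float64(70.55112333454224), np.float64(-31.73093832951629)) [ 0.94  -0.602  0.731]
   [-0.626  0.776  0.22   0.042  1.664  0.52 ] (np.float64(27.71632423689167), np.float64(-30.6495880296712))
0.3 [-0.669  0.665  0.22   0.107  1.22   0.486] (np.float64(59.6411353023774), np.float64(-31.654398774343658)) [ 0.92  -0.59   0.655]
   [-0.625  0.787  0.22   0.035  1.738  0.519] (np.float64(22.790464801710314), np.float64(-30.63088715054573))
0.5 [-0.664  0.709  0.22   0.076  1.488  0.491] (np.float64(41.71497708329855), np.float64(-31.512686132957416)) [ 0.881 -0.564  0.527]
   [-0.624  0.809  0.22   0.024  1.849  0.517] (np.float64(15.179807488622759), np.float64(-30.574527089561627))
55 0 1 hang [0.03 0.36 2.31 3.19 0.49 1.54] 0.0
55 0 1 out [-0.02  0.14  2.56  3.11  0.52  1.59] 0.0
55 0 1 pan 
[... 1789 characters left out ...]
90 [ 0.78  0.03  2.47  4.32  0.72 -2.23] 0.053
62 5 1 hang [-0.05  0.44  2.41  2.97  0.79  1.63] 0.0
62 5 1 out [-0.17  0.28  2.7   2.85  0.93  1.62] 0.002
62 5 1 pan [-0.89  0.47  2.29  1.94  0.9   1.97] 0.0
62 5 1 handle [-0.36  0.01  2.44  2.25  0.52  2.17] 0.0
62 5 1 h60 [ 0.01 -0.14  2.56  2.96  0.36  1.71] 0.0
62 5 1 h90 [ 0.72 -0.02  2.47  4.27  0.62  0.85] 0.0
62 5 -1 hang [-0.05  0.44  2.41  2.97  0.79 -1.51] 0.0
62 5 -1 out [-0.17  0.28  2.7   2.85  0.93 -1.52] 0.002
62 5 -1 pan [-0.89  0.47  2.29  1.94  0.9  -1.17] 0.0
62 5 -1 handle [-0.36  0.01  2.44  2.25  0.52 -0.97] 0.0
62 5 -1 h60 [ 0.01 -0.14  2.56  2.96  0.36 -1.43] 0.0
62 5 -1 h90 [ 0.72 -0.02  2.47  4.27  0.62 -2.29] 0.0
```

```bash
cat >> sim.py <<'E'
W=.6
def steps(R,T0,T1,step=48):
    d=(np.array(T1)-T0)*1e3;n=int(np.ceil(np.linalg.norm(d)/step));return n,(R.T@d/n)
def go(q,T1,step=48,v=True):
    T,R=FK(q);n,s=steps(R,T,T1,step);s=np.round(s)
    m=9
    for _ in range(n):q=row(q,*s,0,W);m=min(m,q[4])
    if v:print('go',n,'x',s,'->',FK(q)[0].round(3),'q',q.round(2),'tilt',np.round(tilt(q),1),'minq5',round(m,2))
    return q
def push(q,az,el,n,mag=45):
    a,e=np.radians([az,el]);d=mag*np.array([np.cos(a)*np.cos(e),np.sin(a)*np.cos(e),np.sin(e)])
    s=np.round(FK(q)[1].T@d)
    for _ in range(n):q=row(q,*s,0,W)
    print('push',n,s,FK(q)[0].round(3),q.round(2),np.round(tilt(q),1)); return q
E
python3 - <<'E'
from sim import *
q0=np.array([-.661,.738,.221,.065,1.579,.491])
for T1 in([.62,.45,.5],[.55,.55,.5],[.45,.6,.55]):
  for az in(45,60):
    q=go(q0,T1)
    for k in range(5): q=push(q,az,40,4)
    print()
E
```

```text
go 22 x [-41. -13. -20.] -> [0.618 0.459 0.497] q [ 0.83  0.51  0.6  -0.62  1.84  1.74] tilt [ 34.8 -31.3] minq5 1.27
push 4 [  1. -41. -19.] [0.671 0.501 0.549] [ 0.83  0.66  0.22 -0.67  1.94  1.58] [ 37.8 -24. ]
push 4 [  1. -42. -15.] [0.705 0.523 0.578] [ 0.83  0.65  0.22 -0.67  1.81  1.58] [ 42.8 -15.4]
push 4 [  1. -44. -10.] [0.739 0.547 0.61 ] [ 0.83  0.64  0.22 -0.67  1.68  1.57] [48.6 -8.1]
push 4 [  1. -45.  -4.] [0.773 0.573 0.643] [ 0.82  0.64  0.22 -0.66  1.54  1.57] [54.8 -2.1]
push 4 [  1. -45.   3.] [0.809 0.6   0.676] [ 0.8   0.65  0.22 -0.65  1.39  1.56] [61.4  3.1]

go 22 x [-41. -13. -20.] -> [0.618 0.459 0.497] q [ 0.83  0.51  0.6  -0.62  1.84  1.74] tilt [ 34.8 -31.3] minq5 1.27
push 4 [ -6. -37. -24.] [0.643 0.522 0.548] [ 0.88  0.66  0.22 -0.69  1.96  1.62] [ 37.6 -24.1]
push 4 [ -6. -39. -21.] [0.65  0.561 0.576] [ 0.92  0.65  0.22 -0.71  1.86  1.63] [ 42.4 -15.1]
push 4 [ -6. -42. -15.] [0.665 0.601 0.604] [ 0.94  0.65  0.22 -0.72  1.74  1.65] [47.8 -7.4]
push 4 [ -6. -44. -10.] [0.68  0.641 0.637] [ 0.96  0.64  0.22 -0.73  1.61  1.66] [53.8 -0.8]
push 4 [ 
[... 1756 characters left out ...]
] [53.8  2.3]
push 4 [  0. -45.   3.] [0.709 0.672 0.685] [ 0.94  0.63  0.22 -0.68  1.45  1.65] [60.2  7.6]

go 26 x [-40.  -9. -23.] -> [0.455 0.589 0.538] q [ 1.12  0.66  0.22 -0.76  2.17  1.78] tilt [ 34.9 -30.6] minq5 1.28
push 4 [ -6. -38. -24.] [0.482 0.613 0.56 ] [ 1.13  0.64  0.22 -0.77  2.05  1.77] [ 38.2 -19.9]
push 4 [ -6. -40. -19.] [0.511 0.641 0.586] [ 1.13  0.64  0.22 -0.77  1.93  1.76] [ 42.4 -10.7]
push 4 [ -7. -42. -14.] [0.539 0.673 0.614] [ 1.13  0.63  0.22 -0.77  1.8   1.76] [47.5 -2.7]
push 4 [ -7. -44.  -8.] [0.569 0.707 0.644] [ 1.12  0.63  0.22 -0.77  1.66  1.75] [53.2  4.1]
push 4 [ -7. -44.  -2.] [0.598 0.742 0.675] [ 1.1   0.64  0.22 -0.76  1.52  1.75] [59.2 10. ]
```

Emit:
move_arm(
  rows=[
    {"tx":-41,"ty":-11,"tz":-21,"roll":0},
    {"tx":-41,"ty":-11,"tz":-21,"roll":0},
    {"tx":-41,"ty":-11,"tz":-21,"roll":0},
    {"tx":-41,"ty":-11,"tz":-21,"roll":0},
    {"tx":-41,"ty":-11,"tz":-21,"roll":0},
    {"tx":-41,"ty":-11,"tz":-21,"roll":0},
    {"tx":-41,"ty":-11,"tz":-21,"roll":0},
    {"tx":-41,"ty":-11,"tz":-21,"roll":0},
    {"tx":-41,"ty":-11,"tz":-21,"roll":0},
    {"tx":-41,"ty":-11,"tz":-21,"roll":0},
    {"tx":-41,"ty":-11,"tz":-21,"roll":0},
    {"tx":-41,"ty":-11,"tz":-21,"roll":0},
  ],
)

```text
time_s: 4.9
ee_pos: [0.7041, -0.0072, 0.4891]
ee_rot: [[0.299, -0.821, 0.486], [-0.828, -0.476, -0.295], [0.474, -0.314, -0.823]]
ft_force: [1.1, -0.4, 0.3]
gripper_width: 0.0938
```

Emit:
move_arm(
  rows=[
    {"tx":-41,"ty":-11,"tz":-21,"roll":0},
    {"tx":-41,"ty":-11,"tz":-21,"roll":0},
    {"tx":-41,"ty":-11,"tz":-21,"roll":0},
    {"tx":-41,"ty":-11,"tz":-21,"roll":0},
    {"tx":-41,"ty":-11,"tz":-21,"roll":0},
    {"tx":-41,"ty":-11,"tz":-21,"roll":0},
    {"tx":-41,"ty":-11,"tz":-21,"roll":0},
    {"tx":-41,"ty":-11,"tz":-21,"roll":0},
    {"tx":-41,"ty":-11,"tz":-21,"roll":0},
    {"tx":-41,"ty":-11,"tz":-21,"roll":0},
    {"tx":-41,"ty":-11,"tz":-21,"roll":0},
    {"tx":-41,"ty":-11,"tz":-21,"roll":0},
  ],
)

```text
time_s: 6.1
ee_pos: [0.543, 0.5375, 0.5047]
ee_rot: [[0.3, -0.821, 0.486], [-0.828, -0.477, -0.295], [0.474, -0.314, -0.823]]
ft_force: [1.1, 0.3, 1.3]
gripper_width: 0.0935
```

Emit:
move_arm(
  rows=[
    {"tx":1,"ty":-41,"tz":-19,"roll":0},
    {"tx":1,"ty":-41,"tz":-19,"roll":0},
    {"tx":1,"ty":-41,"tz":-19,"roll":0},
    {"tx":1,"ty":-41,"tz":-19,"roll":0},
    {"tx":1,"ty":-42,"tz":-15,"roll":0},
    {"tx":1,"ty":-42,"tz":-15,"roll":0},
    {"tx":1,"ty":-42,"tz":-15,"roll":0},
    {"tx":1,"ty":-42,"tz":-15,"roll":0},
    {"tx":0,"ty":0,"tz":0,"roll":0},
  ],
)

```text
time_s: 7.0
ee_pos: [0.6402, 0.5724, 0.5759]
ee_rot: [[0.309, -0.692, 0.652], [-0.835, -0.525, -0.162], [0.455, -0.495, -0.741]]
ft_force: [-0.6, -0.1, 0.1]
gripper_width: 0.0943
```

```bash
python3 o.py
```

```text
7.0 q [0.932, 0.647, 0.222, -0.702, 1.855, 1.652] [0.6402 0.5724 0.5759] [[0.309, -0.692, 0.652], [-0.835, -0.525, -0.162], [0.455, -0.495, -0.741]] tilt 42.2 F [-0.6 -0.1  0.1] 0.0943
```

Emit:
move_arm(
  rows=[
    {"tx":1,"ty":-44,"tz":-9,"roll":0},
    {"tx":1,"ty":-44,"tz":-9,"roll":0},
    {"tx":1,"ty":-44,"tz":-9,"roll":0},
    {"tx":1,"ty":-44,"tz":-9,"roll":0},
    {"tx":0,"ty":-45,"tz":-3,"roll":0},
    {"tx":0,"ty":-45,"tz":-3,"roll":0},
    {"tx":0,"ty":-45,"tz":-3,"roll":0},
    {"tx":0,"ty":-45,"tz":-3,"roll":0},
    {"tx":0,"ty":-45,"tz":3,"roll":0},
    {"tx":0,"ty":-45,"tz":3,"roll":0},
    {"tx":0,"ty":-45,"tz":3,"roll":0},
    {"tx":0,"ty":-45,"tz":3,"roll":0},
  ],
)

```text
time_s: 8.2
ee_pos: [0.7684, 0.6386, 0.6621]
ee_rot: [[0.329, -0.391, 0.859], [-0.835, -0.545, 0.072], [0.44, -0.741, -0.506]]
ft_force: [-0.4, 0.2, -0.0]
gripper_width: 0.0941
```

```bash
python3 o.py; python3 - <<'E'
from sim import *
from bench import robot
q0=np.array(robot.observe()['q']);print(np.round(tilt(q0),1))
# flip path search
g=np.array([.50,-.02,.40])
for via in([[.75,.2,.55],[.6,-.35,.45],[.45,-.35,.4],[.45,-.1,.35]],[[.75,.2,.55],[.6,-.35,.45],[.5,-.25,.3],[.48,.0,.26]]):
    q=q0
    for T in via:q=go(q,T)
    print()
E
```

```text
8.2 q [0.861, 0.654, 0.223, -0.658, 1.422, 1.611] [0.7684 0.6386 0.6621] [[0.329, -0.391, 0.859], [-0.835, -0.545, 0.072], [0.44, -0.741, -0.506]] tilt 59.6 F [-0.4  0.2 -0. ] 0.0941
[59.6  4.8]
go 10 x [31. 33.  1.] -> [0.751 0.203 0.554] q [ 0.25  0.03  1.43 -0.23  0.67  1.3 ] tilt [59.3  4.6] minq5 0.67
go 13 x [28. 34. -9.] -> [ 0.596 -0.35   0.448] q [-1.12  0.07  1.64  1.05  1.18 -0.47] tilt [59.3  4.6] minq5 0.61
go 4 x [-17.  23. -25.] -> [ 0.451 -0.35   0.401] q [-1.45 -0.01  1.84  1.06  1.4  -0.74] tilt [59.3  4.6] minq5 1.23
go 6 x [-39. -16.   7.] -> [ 0.448 -0.1    0.347] q [-1.26 -0.38  2.23  1.09  1.24 -0.67] tilt [59.3  4.6] minq5 1.24

go 10 x [31. 33.  1.] -> [0.751 0.203 0.554] q [ 0.25  0.03  1.43 -0.23  0.67  1.3 ] tilt [59.3  4.6] minq5 0.67
go 13 x [28. 34. -9.] -> [ 0.596 -0.35   0.448] q [-1.12  0.07  1.64  1.05  1.18 -0.47] tilt [59.3  4.6] minq5 0.61
go 5 x [-36.  18.   0.] -> [ 0.501 -0.249  0.302] q [-1.25 -0.03  2.13  1.19  1.12 -0.91] tilt [59.3  4.6] minq5 1.12
go 6 x [-39. -16.   3.] -> [ 0.476 -0.001  0.261] q [-0.7  -0.32  2.45  1.39  0.66 -0.78] tilt [59.3  4.7] minq5 0.66
```

Emit:
move_arm(
  rows=[
    {"tx":0,"ty":0,"tz":0,"roll":7.7},
    {"tx":0,"ty":0,"tz":0,"roll":7.7},
    {"tx":0,"ty":0,"tz":0,"roll":7.7},
    {"tx":0,"ty":0,"tz":0,"roll":7.6},
  ],
)

```text
time_s: 8.6
ee_pos: [0.7678, 0.6384, 0.6622]
ee_rot: [[0.08, -0.506, 0.859], [-0.997, -0.037, 0.071], [-0.005, -0.862, -0.507]]
ft_force: [-0.2, -0.6, -0.4]
gripper_width: 0.0937
```

```bash
python3 o.py; python3 - <<'E'
from sim import *
from bench import robot
q0=np.array(robot.observe()['q']);print(q0.round(3),FK(q0)[0].round(4),FK(q0)[1].round(3).tolist())
for via in([[.72,.0,.52],[.6,-.3,.42],[.5,-.2,.3],[.488,.005,.258],[.582,.013,.202]],[[.7,.0,.52],[.52,-.15,.42],[.488,.005,.258],[.582,.013,.202]]):
    q=q0
    for T in via:q=go(q,T)
    for ph in(20,40,60,75,85,95,100):
        a=np.radians(-85.3-ph);d=np.array([np.cos(a),np.sin(a)]);n=np.array([d[1],-d[0]])
        H=np.array([.599,.1857])+.172*d+.041*n
        q=go(q,[H[0]+.0163,H[1]+.0014,.202],30)
    print()
E
```

```text
8.6 q [0.862, 0.653, 0.223, -0.659, 1.423, 2.153] [0.7678 0.6384 0.6622] [[0.08, -0.506, 0.859], [-0.997, -0.037, 0.071], [-0.005, -0.862, -0.507]] tilt 59.5 F [-0.2 -0.6 -0.4] 0.0937
[ 0.862  0.653  0.223 -0.659  1.423  2.153] [0.7681 0.638  0.6624] [[0.08, -0.506, 0.859], [-0.997, -0.037, 0.071], [-0.005, -0.862, -0.507]]
go 14 x [45. 12. -1.] -> [0.722 0.006 0.528] q [-0.23 -0.07  1.59  0.44  0.66  1.05] tilt [59.2  4.5] minq5 0.64
go 8 x [37. 21. -9.] -> [ 0.597 -0.3    0.419] q [-1.06  0.02  1.76  1.07  1.09  0.04] tilt [59.2  4.5] minq5 0.69
go 4 x [-27.  37.  -4.] -> [ 0.5   -0.199  0.301] q [-1.19 -0.1   2.2   1.2   1.07 -0.34] tilt [59.2  4.5] minq5 1.07
go 5 x [-41.   7.   5.] -> [0.486 0.004 0.258] q [-0.63 -0.3   2.45  1.45  0.6  -0.26] tilt [59.3  4.7] minq5 0.6
go 3 x [-1. -0. 37.] -> [0.577 0.01  0.209] q [-0.37 -0.    2.41  2.11  0.46 -0.83] tilt [58.7  5.2] minq5 0.46
go 2 x [-13.  15. -17.] -> [0.531 0.032 0.201] q [-0.35 -0.06  2.51  2.19  0.46 -0.9 ] tilt [58.7  5.2] minq5 0.46
go 3 x [-14.   8. -13.] -> [0.481 0.07  0.201] q [-0.21 -0.16  2.57  2.38  0.37 -1.  ] 
[... 1163 characters left out ...]
minq5 0.45
go 3 x [-14.   8. -13.] -> [0.481 0.07  0.202] q [-0.2  -0.16  2.57  2.39  0.36 -1.  ] tilt [58.6  5. ] minq5 0.36
go 3 x [-19.   5.  -7.] -> [0.45  0.114 0.202] q [ 0.08 -0.19  2.58  3.05  0.27 -1.48] tilt [58.5  6.1] minq5 0.27
go 2 x [-27.   2.  -2.] -> [0.444 0.149 0.198] q [ 0.27 -0.15  2.58  3.49  0.33 -1.8 ] tilt [58.7  7.9] minq5 0.28
go 2 x [-25.  -1.  -0.] -> [0.442 0.192 0.197] q [ 0.51 -0.08  2.55  3.93  0.44 -2.07] tilt [59.   8.7] minq5 0.38
go 2 x [-18.  -3.   2.] -> [0.444 0.229 0.202] q [ 0.67 -0.04  2.49  4.19  0.51 -2.23] tilt [59.   8.7] minq5 0.48
go 1 x [-15.  -3.   5.] -> [0.448 0.244 0.202] q [ 0.72 -0.01  2.46  4.25  0.54 -2.26] tilt [59.   8.7] minq5 0.54
```

Emit:
move_arm(
  rows=[
    {"tx":45,"ty":13,"tz":-2,"roll":0},
    {"tx":45,"ty":13,"tz":-2,"roll":0},
    {"tx":45,"ty":13,"tz":-2,"roll":0},
    {"tx":45,"ty":13,"tz":-2,"roll":0},
    {"tx":45,"ty":13,"tz":-2,"roll":0},
    {"tx":45,"ty":13,"tz":-2,"roll":0},
    {"tx":45,"ty":13,"tz":-2,"roll":0},
    {"tx":45,"ty":13,"tz":-2,"roll":0},
    {"tx":45,"ty":13,"tz":-2,"roll":0},
    {"tx":45,"ty":13,"tz":-2,"roll":0},
    {"tx":45,"ty":13,"tz":-2,"roll":0},
    {"tx":45,"ty":13,"tz":-2,"roll":0},
  ],
)

```text
time_s: 9.8
ee_pos: [0.7141, 0.1011, 0.544]
ee_rot: [[0.083, -0.503, 0.86], [-0.997, -0.043, 0.071], [0.002, -0.863, -0.505]]
ft_force: [0.2, 0.5, 0.1]
gripper_width: 0.0939
```

Emit:
move_arm(
  rows=[
    {"tx":45,"ty":13,"tz":-2,"roll":0},
    {"tx":45,"ty":13,"tz":-2,"roll":0},
    {"tx":23,"ty":31,"tz":-19,"roll":0},
    {"tx":23,"ty":31,"tz":-19,"roll":0},
    {"tx":23,"ty":31,"tz":-19,"roll":0},
    {"tx":23,"ty":31,"tz":-19,"roll":0},
    {"tx":23,"ty":31,"tz":-19,"roll":0},
    {"tx":23,"ty":31,"tz":-19,"roll":0},
    {"tx":0,"ty":0,"tz":0,"roll":0},
  ],
)

```text
time_s: 10.7
ee_pos: [0.523, -0.148, 0.4182]
ee_rot: [[0.069, -0.507, 0.859], [-0.998, -0.035, 0.059], [0.0, -0.861, -0.509]]
ft_force: [0.8, 0.5, 0.1]
gripper_width: 0.0943
```

Emit:
move_arm(
  rows=[
    {"tx":-31,"ty":30,"tz":13,"roll":0},
    {"tx":-31,"ty":30,"tz":13,"roll":0},
    {"tx":-31,"ty":30,"tz":13,"roll":0},
    {"tx":-31,"ty":30,"tz":13,"roll":0},
    {"tx":-31,"ty":30,"tz":13,"roll":0},
    {"tx":0,"ty":0,"tz":0,"roll":0},
    {"tx":0,"ty":0,"tz":0,"roll":0},
  ],
)

```text
time_s: 11.4
ee_pos: [0.4938, 0.013, 0.2587]
ee_rot: [[0.087, -0.504, 0.86], [-0.996, -0.045, 0.075], [0.001, -0.863, -0.506]]
ft_force: [0.0, -0.7, -0.2]
gripper_width: 0.0941
```

```bash
python3 o.py; python3 - <<'E'
from h import *
import pickle
a=robot.snapshot('side');b=robot.snapshot('top');pickle.dump((a,b),open('s1.pkl','wb'))
A=cv2.resize(a['frame'][110:290,190:390,::-1],None,fx=2,fy=2,interpolation=cv2.INTER_CUBIC)
B=cv2.resize(b['frame'][90:270,200:400,::-1],None,fx=2,fy=2,interpolation=cv2.INTER_CUBIC)
cv2.imwrite('pics/p1.png',np.hstack([A,B]))
E
```

```text
11.4 q [-0.553, -0.275, 2.443, 1.515, 0.542, -0.297] [0.4938 0.013  0.2587] [[0.087, -0.504, 0.86], [-0.996, -0.045, 0.075], [0.001, -0.863, -0.506]] tilt 59.6 F [ 0.  -0.7 -0.2] 0.0941
```

View pics/p1.png

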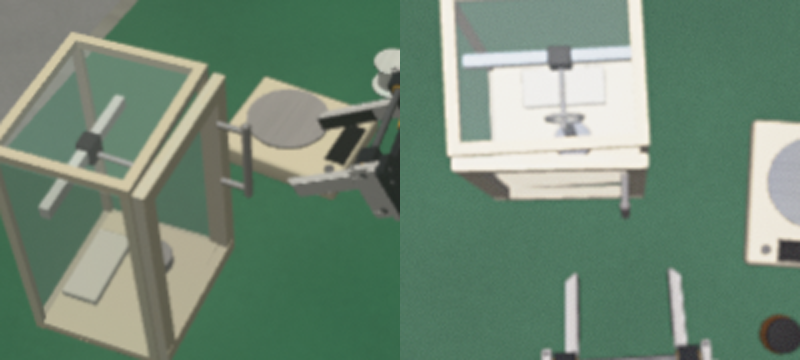

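The fingertips, at (572,275) and (673,270), straddle the handle at (626,210), and nothing has moved. I'm advancing and gripping the bar.

Emit:
move_arm(
  rows=[
    {"tx":2,"ty":1,"tz":26,"roll":0},
    {"tx":2,"ty":1,"tz":26,"roll":0},
    {"tx":2,"ty":1,"tz":26,"roll":0},
    {"tx":2,"ty":1,"tz":26,"roll":0},
    {"tx":0,"ty":0,"tz":0,"roll":0},
  ],
)

```text
time_s: 12.0
ee_pos: [0.5861, 0.0067, 0.2026]
ee_rot: [[0.08, -0.503, 0.86], [-0.997, -0.041, 0.068], [0.001, -0.863, -0.505]]
ft_force: [-0.4, 0.7, 0.7]
gripper_width: 0.0937
```

Emit:
move_arm(
  rows=[
    {"tx":0,"ty":0,"tz":0,"roll":0},
    {"tx":0,"ty":0,"tz":0,"roll":0},
    {"tx":0,"ty":0,"tz":0,"roll":0},
    {"tx":0,"ty":0,"tz":0,"roll":0},
    {"tx":0,"ty":0,"tz":0,"roll":0},
    {"tx":0,"ty":0,"tz":0,"roll":0},
    {"tx":0,"ty":0,"tz":0,"roll":0},
    {"tx":0,"ty":0,"tz":0,"roll":0},
  ],
  gripper=1,
  newtons=20,
)

```text
time_s: 12.8
ee_pos: [0.5822, 0.0099, 0.2024]
ee_rot: [[0.084, -0.504, 0.86], [-0.996, -0.044, 0.071], [0.002, -0.863, -0.506]]
ft_force: [-0.3, 0.1, -0.1]
gripper_width: 0.0334
```

```bash
python3 o.py; python3 - <<'E'
from sim import *
from bench import robot
o=robot.observe();q0=np.array(o['q']);T,R=FK(q0);u=R[:,2];H0=(T-.019*u)[:2]
print('H0',H0.round(4))
q=q0
hg=np.array([.599,.1857]);v=H0-hg;print('radius',np.linalg.norm(v),'expect',np.hypot(.172,.041))
a0=np.arctan2(v[1],v[0])
for dp in range(8,105,8):
    a=a0-np.radians(dp);r=.1768
    H=hg+r*np.array([np.cos(a),np.sin(a)])
    q=go(q,[H[0]+.019*u[0],H[1]+.019*u[1],T[2]],26)
E
```

```text
12.8 q [-0.357, 0.033, 2.432, 2.244, 0.489, -0.971] [0.5822 0.0099 0.2024] [[0.084, -0.504, 0.86], [-0.996, -0.044, 0.071], [0.002, -0.863, -0.506]] tilt 59.6 F [-0.3  0.1 -0.1] 0.0334
H0 [0.5673 0.0081]
radius 0.18044432614604164 expect 0.17681911661356076
go 1 x [-12.  11. -19.] -> [0.561 0.02  0.202] q [-0.35 -0.    2.47  2.26  0.49 -0.98] tilt [59.6  4.7] minq5 0.49
go 1 x [-11.  11. -19.] -> [0.538 0.029 0.202] q [-0.35 -0.05  2.51  2.26  0.48 -0.98] tilt [59.6  4.7] minq5 0.48
go 1 x [-14.  11. -18.] -> [0.516 0.041 0.202] q [-0.32 -0.09  2.54  2.29  0.47 -0.99] tilt [59.6  4.7] minq5 0.47
go 1 x [-17.   9. -15.] -> [0.497 0.056 0.202] q [-0.26 -0.12  2.57  2.37  0.43 -1.03] tilt [59.6  4.7] minq5 0.43
go 1 x [-19.   8. -14.] -> [0.479 0.074 0.202] q [-0.17 -0.15  2.59  2.54  0.38 -1.13] tilt [59.6  4.7] minq5 0.38
go 1 x [-21.   6. -11.] -> [0.465 0.091 0.203] q [-0.06 -0.17  2.59  2.76  0.34 -1.28] tilt [59.6  5. ] minq5 0.34
go 2 x [-13.   3.  -4.] -> [0.453 0.114 0.202] q [ 0.11 -0.17  2.6   3.2   0.33 -1.61] tilt [59.6  5.2] minq5 0.32
go 2 x [-13.   1.  -2.] -> [0.446 0.138 0.202] q [ 0.29 -0.14  2.58  3.64  0.37 -1.93] tilt [59.6  5.4] minq5 0.34
go 1 x [-26.   2.  -3.] -> [0.442 0.16  0.199] q [ 0.43 -0.11  2.58  3.86  0.44 -2.06] tilt [59.7  5.8] minq5 0.44
go 2 x [-14.  -1.  -1.] -> [0.439 0.187 0.202] q [ 0.6  -0.07  2.54  4.12  0.52 -2.21] tilt [59.7  5.8] minq5 0.48
go 1 x [-24.  -2.   3.] -> [0.44  0.212 0.202] q [ 0.7  -0.04  2.5   4.25  0.57 -2.26] tilt [59.7  5.8] minq5 0.57
go 1 x [-24.  -4.   7.] -> [0.446 0.236 0.202] q [ 0.77  0.01  2.47  4.32  0.61 -2.29] tilt [59.8  5.8] minq5 0.61
go 1 x [-22.  -5.   9.] -> [0.456 0.257 0.199] q [ 0.8   0.05  2.44  4.32  0.64 -2.26] tilt [60.   6.1] minq5 0.64
```

Emit:
move_arm(
  rows=[
    {"tx":0,"ty":0,"tz":0,"roll":0},
    {"tx":0,"ty":0,"tz":0,"roll":0},
    {"tx":0,"ty":0,"tz":0,"roll":0},
    {"tx":0,"ty":0,"tz":0,"roll":0},
    {"tx":0,"ty":0,"tz":0,"roll":0},
    {"tx":0,"ty":0,"tz":0,"roll":0},
  ],
)

```text
time_s: 13.4
ee_pos: [0.582, 0.0121, 0.2023]
ee_rot: [[0.089, -0.503, 0.86], [-0.996, -0.046, 0.076], [0.002, -0.863, -0.505]]
ft_force: [1.2, 6.0, -0.9]
gripper_width: 0.01
```

Emit:
move_arm(
  rows=[
    {"tx":-6,"ty":5,"tz":-10,"roll":0},
    {"tx":-6,"ty":6,"tz":-9,"roll":0},
    {"tx":-6,"ty":5,"tz":-10,"roll":0},
    {"tx":-6,"ty":6,"tz":-9,"roll":0},
    {"tx":-7,"ty":5,"tz":-9,"roll":0},
    {"tx":-7,"ty":5,"tz":-9,"roll":0},
    {"tx":-8,"ty":5,"tz":-8,"roll":0},
    {"tx":-9,"ty":5,"tz":-8,"roll":0},
  ],
)

```text
time_s: 14.2
ee_pos: [0.4939, 0.0544, 0.2022]
ee_rot: [[0.074, -0.506, 0.859], [-0.997, -0.039, 0.063], [0.001, -0.862, -0.507]]
ft_force: [-5.8, -11.4, 5.0]
gripper_width: 0.0104
```

```bash
python3 o.py
```

```text
14.2 q [-0.259, -0.126, 2.569, 2.384, 0.421, -1.034] [0.4939 0.0544 0.2022] [[0.074, -0.506, 0.859], [-0.997, -0.039, 0.063], [0.001, -0.862, -0.507]] tilt 59.5 F [ -5.8 -11.4   5. ] 0.0104
```

Emit:
move_arm(
  rows=[
    {"tx":-9,"ty":4,"tz":-7,"roll":0},
    {"tx":-10,"ty":4,"tz":-7,"roll":0},
    {"tx":-10,"ty":3,"tz":-6,"roll":0},
    {"tx":-11,"ty":3,"tz":-5,"roll":0},
    {"tx":-12,"ty":3,"tz":-5,"roll":0},
    {"tx":-12,"ty":2,"tz":-4,"roll":0},
    {"tx":-12,"ty":2,"tz":-3,"roll":0},
    {"tx":-12,"ty":1,"tz":-2,"roll":0},
    {"tx":-12,"ty":1,"tz":-2,"roll":0},
  ],
)

```text
time_s: 15.1
ee_pos: [0.4398, 0.1487, 0.2027]
ee_rot: [[0.08, -0.504, 0.86], [-0.997, -0.042, 0.069], [0.001, -0.863, -0.506]]
ft_force: [2.5, -3.3, -1.5]
gripper_width: 0.0103
```

```bash
python3 o.py
```

```text
15.1 q [0.417, -0.127, 2.57, 3.904, 0.426, -2.113] [0.4398 0.1487 0.2027] [[0.08, -0.504, 0.86], [-0.997, -0.042, 0.069], [0.001, -0.863, -0.506]] tilt 59.6 F [ 2.5 -3.3 -1.5] 0.0103
```

Emit:
move_arm(
  rows=[
    {"tx":-12.4,"ty":0.5,"tz":-1,"roll":0},
    {"tx":-12.5,"ty":0,"tz":0,"roll":0},
    {"tx":-12.5,"ty":-0.3,"tz":0.5,"roll":0},
    {"tx":-12.4,"ty":-0.7,"tz":1.2,"roll":0},
    {"tx":-12.3,"ty":-1.2,"tz":2,"roll":0},
    {"tx":-12,"ty":-1.6,"tz":2.8,"roll":0},
    {"tx":-12,"ty":-2,"tz":3.4,"roll":0},
    {"tx":-11.5,"ty":-2.5,"tz":4.2,"roll":0},
  ],
)

```text
time_s: 15.9
ee_pos: [0.4508, 0.2486, 0.2002]
ee_rot: [[0.099, -0.494, 0.864], [-0.995, -0.047, 0.088], [-0.003, -0.868, -0.496]]
ft_force: [-25.8, 7.2, 18.4]
gripper_width: 0.0101
```

```bash
python3 o.py
```

```text
15.9 q [0.794, 0.042, 2.451, 4.314, 0.645, -2.263] [0.4508 0.2486 0.2002] [[0.099, -0.494, 0.864], [-0.995, -0.047, 0.088], [-0.003, -0.868, -0.496]] tilt 60.3 F [-25.8   7.2  18.4] 0.0101
```

Emit:
move_arm(
  rows=[
    {"tx":0,"ty":0,"tz":-1,"roll":0},
    {"tx":0,"ty":0,"tz":-1,"roll":0},
    {"tx":0,"ty":0,"tz":0,"roll":0},
    {"tx":0,"ty":0,"tz":0,"roll":0},
  ],
  gripper=0.68,
)

```text
time_s: 16.3
ee_pos: [0.4504, 0.2444, 0.1985]
ee_rot: [[0.091, -0.497, 0.863], [-0.996, -0.043, 0.08], [-0.002, -0.867, -0.498]]
ft_force: [-1.6, 2.8, 1.3]
gripper_width: 0.0299
```

```bash
python3 o.py; python3 - <<'E'
from sim import *
from bench import robot
o=robot.observe();q0=np.array(o['q']);T,R=FK(q0);u=R[:,2]
for st in(10,20,30):
    q=go(q0,T-.06*u,st)
    q=go(q,T-.09*u,st)
    q=go(q,T-.09*u+[0,0,.09],st)
    q=go(q,[.40,.1,.33],st)
    q=go(q,[.42,-.05,.25],st)
    print()
E
```

```text
16.3 q [0.79, 0.042, 2.455, 4.319, 0.648, -2.263] [0.4504 0.2444 0.1985] [[0.091, -0.497, 0.863], [-0.996, -0.043, 0.08], [-0.002, -0.867, -0.498]] tilt 60.1 F [-1.6  2.8  1.3] 0.0299
go 6 x [  0.  -0. -10.] -> [0.413 0.227 0.207] q [ 0.84 -0.04  2.53  4.32  0.67 -2.24] tilt [61.4  7.1] minq5 0.65
go 6 x [-3. -2. -8.] -> [0.394 0.225 0.218] q [ 0.88 -0.08  2.56  4.32  0.69 -2.23] tilt [62.8  9.1] minq5 0.67
go 12 x [-2. -8. -6.] -> [0.407 0.212 0.288] q [ 0.65 -0.29  2.48  4.32  0.42 -2.47] tilt [66.1 13. ] minq5 0.42
go 13 x [ 8. -2. -4.] -> [0.387 0.143 0.309] q [ 0.28 -0.51  2.51  4.32  0.11 -2.66] tilt [67.8  9.8] minq5 0.11
go 21 x [9. 2. 1.] -> [0.43  0.028 0.252] q [-1.47 -0.51  2.68  1.25  1.34 -0.55] tilt [67.7  4.7] minq5 0.11

go 3 x [  0.  -0. -20.] -> [0.414 0.227 0.208] q [ 0.84 -0.04  2.53  4.32  0.67 -2.24] tilt [61.4  7.1] minq5 0.66
go 3 x [ -5.  -4. -17.] -> [0.392 0.222 0.219] q [ 0.87 -0.09  2.56  4.32  0.68 -2.24] tilt [62.8  9.2] minq5 0.68
go 6 x [ -4. -16. -11.] -> [0.41  0.212 0.288] q [ 0.64 -0.29  2.48  4.32  0.42 -2.48] tilt [66.1 12.8] minq5 0.42
go 6 x [18. -5. -8.] -> [0.395 0.142 0.311] q [ 0.27 -0.49  2.5   4.32  0.11 -2.67] tilt [67.7  9.4] minq5 0.11
go 11 x [18.  5.  2.] -> [0.414 0.056 0.247] q [-0.55 -0.45  2.69  1.93  0.56 -0.67] tilt [67.6  1.1] minq5 0.11

go 2 x [  0.  -0. -30.] -> [0.414 0.227 0.208] q [ 0.84 -0.04  2.52  4.32  0.67 -2.25] tilt [61.4  7.1] minq5 0.66
go 2 x [ -8.  -6. -25.] -> [0.394 0.223 0.219] q [ 0.87 -0.09  2.56  4.32  0.68 -2.24] tilt [62.8  9.1] minq5 0.68
go 4 x [ -5. -23. -17.] -> [0.408 0.21  0.286] q [ 0.64 -0.29  2.49  4.32  0.42 -2.47] tilt [66.  12.7] minq5 0.42
go 4 x [ 26.  -8. -12.] -> [0.394 0.142 0.311] q [ 0.28 -0.49  2.5   4.32  0.11 -2.67] tilt [67.6  9.5] minq5 0.11
go 7 x [28.  7.  3.] -> [0.398 0.068 0.259] q [-0.08 -0.46  2.64  2.78  0.24 -1.28] tilt [67.4  0.3] minq5 0.11
```

```bash
python3 - <<'E'
from sim import *
from bench import robot
o=robot.observe();q0=np.array(o['q']);T,R=FK(q0)
res=[]
for dy in(-5,0,8,15):
  for dz in(-20,-10,0,10):
    q=q0.copy();tr=[]
    for _ in range(5):
        t,r=FK(q);s=r.T@np.array([-12,dy,dz]);q=row(q,*s,0,W)
    print(dy,dz,((FK(q)[0]-T)*1e3).round(0),np.round(tilt(q),1),q.round(2)[3:])
E
```

```text
-5 -20 [-58. -17. -94.] [59.7  4.7] [ 4.05  0.99 -1.65]
-5 -10 [-60. -25. -50.] [60.1  5.3] [ 4.19  0.84 -1.92]
-5 0 [-54. -30.  -8.] [60.6  6. ] [ 4.32  0.72 -2.19]
-5 10 [-43. -41.  25.] [61.8  7.5] [ 4.32  0.6  -2.32]
0 -20 [ -60.    0. -100.] [60.1  5.3] [ 4.08  1.01 -1.62]
0 -10 [-60.   0. -50.] [60.1  5.3] [ 4.29  0.85 -1.97]
0 0 [-50.  -9. -13.] [60.9  6.6] [ 4.32  0.75 -2.14]
0 10 [-39. -19.  20.] [62.1  8. ] [ 4.32  0.65 -2.27]
8 -20 [ -60.   40. -100.] [60.1  5.3] [ 4.23  0.97 -1.74]
8 -10 [-55.  35. -57.] [60.5  6. ] [ 4.32  0.87 -1.95]
8 0 [-44.  26. -21.] [61.4  7.4] [ 4.32  0.8  -2.08]
8 10 [-34.  16.  12.] [62.6  8.8] [ 4.32  0.72 -2.2 ]
15 -20 [ -59.   74. -101.] [60.1  5.4] [ 4.32  0.95 -1.81]
15 -10 [-49.  65. -64.] [60.9  6.8] [ 4.32  0.89 -1.93]
15 0 [-39.  56. -28.] [61.9  8.2] [ 4.32  0.83 -2.04]
15 10 [-29.  47.   6.] [63.   9.6] [ 4.32  0.76 -2.15]
```

Emit:
move_arm(
  rows=[
    {"tx":-1.1,"ty":12,"tz":-7,"roll":0},
    {"tx":-1.1,"ty":12,"tz":-7,"roll":0},
    {"tx":-1.1,"ty":12,"tz":-7,"roll":0},
    {"tx":-1.1,"ty":17,"tz":-4,"roll":0},
    {"tx":-1.1,"ty":17,"tz":-4,"roll":0},
    {"tx":-1.1,"ty":17,"tz":-4,"roll":0},
    {"tx":0,"ty":0,"tz":0,"roll":0},
  ],
)

```text
time_s: 17.0
ee_pos: [0.3781, 0.2429, 0.1366]
ee_rot: [[0.093, -0.498, 0.862], [-0.996, -0.048, 0.079], [0.002, -0.866, -0.5]]
ft_force: [0.5, 0.5, 0.0]
gripper_width: 0.0301
```

```bash
python3 o.py; python3 - <<'E'
from sim import *
from bench import robot
o=robot.observe();q0=np.array(o['q']);T,R=FK(q0);u=R[:,2]
for x,z in((.38,.15),(.40,.17),(.42,.14)):
    q=go(q0,[.36,T[1]-.06,T[2]],20)
    q=go(q,[x,.06,z],30)
    q=go(q,[.5,.065,.13],30)
    q=go(q,np.array([.665,.08,.115])+.019*u,30)
    print()
E
python3 - <<'E'
from h import *
import pickle
a=robot.snapshot('side');b=robot.snapshot('top');pickle.dump((a,b),open('s2.pkl','wb'))
A=cv2.resize(a['frame'][110:310,190:390,::-1],None,fx=2,fy=2,interpolation=cv2.INTER_CUBIC)
B=cv2.resize(b['frame'][90:290,180:380,::-1],None,fx=2,fy=2,interpolation=cv2.INTER_CUBIC)
cv2.imwrite('pics/p2.png',np.hstack([A,B]))
E
```

```text
17.0 q [1.05, 0.218, 2.62, 4.282, 0.894, -1.892] [0.3781 0.2429 0.1366] [[0.093, -0.498, 0.862], [-0.996, -0.048, 0.079], [0.002, -0.866, -0.5]] tilt 60.0 F [0.5 0.5 0. ] 0.0301
go 4 x [14.  3. -5.] -> [0.362 0.193 0.144] q [ 0.98  0.12  2.7   4.24  0.86 -1.91] tilt [59.5  4.8] minq5 0.86
go 5 x [27. -1.  1.] -> [0.378 0.093 0.178] q [ 0.2  -0.27  2.7   3.59  0.32 -1.95] tilt [57.8  2.2] minq5 0.32
go 5 x [ 7. -5. 26.] -> [0.503 0.067 0.134] q [-0.08  0.13  2.67  2.99  0.67 -1.55] tilt [57.6  1.8] minq5 0.39
go 7 x [ -1. -10.  24.] -> [0.682 0.082 0.103] q [ 0.01  0.38  2.34  3.1   0.58 -1.59] tilt [57.6  1.8] minq5 0.58

go 4 x [14.  3. -5.] -> [0.362 0.193 0.144] q [ 0.98  0.12  2.7   4.24  0.86 -1.91] tilt [59.5  4.8] minq5 0.86
go 5 x [27. -7.  2.] -> [0.394 0.092 0.186] q [ 0.15 -0.26  2.68  3.45  0.32 -1.84] tilt [58.7  2.3] minq5 0.32
go 5 x [ 6. -1. 24.] -> [0.502 0.069 0.133] q [-0.07  0.16  2.69  3.    0.73 -1.56] tilt [58.5  2.1] minq5 0.42
go 7 x [ -1. -10.  24.] -> [0.682 0.085 0.104] q [ 0.01  0.39  2.35  3.1   0.62 -1.58] tilt [58.5  2.1] minq5 0.62

go 4 x [14.  3. -5.] -> [0.362 0.193 0.144] q [ 0.98  0.12  2.7   4.24  0.86 -1.91] tilt [59.5  4.8] minq5 0.86
go 5 x [28. -4.  8.] -> [0.415 0.093 0.169] q [ 0.15 -0.14  2.7   3.38  0.44 -1.76] tilt [58.   1.8] minq5 0.44
go 4 x [ 8. -3. 23.] -> [0.501 0.064 0.133] q [-0.09  0.14  2.68  2.98  0.7  -1.55] tilt [57.9  1.7] minq5 0.5
go 7 x [ -1. -10.  24.] -> [0.68  0.079 0.103] q [-0.    0.38  2.35  3.1   0.6  -1.58] tilt [57.9  1.7] minq5 0.6
```

View pics/p2.png

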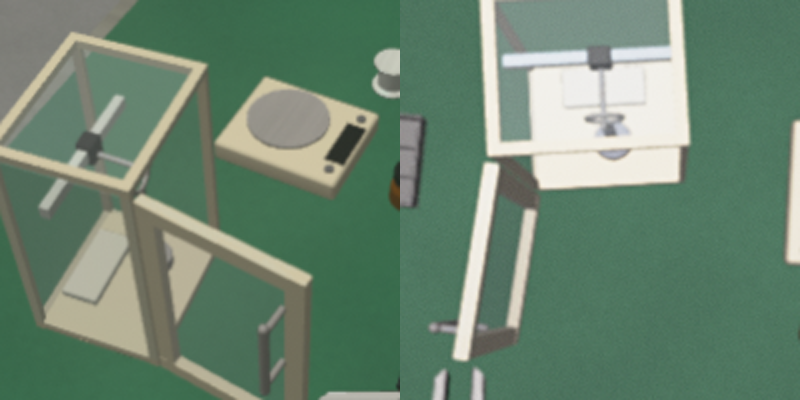

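```bash
python3 - <<'E'
from sim import *
from bench import robot
o=robot.observe();q0=np.array(o['q']);T,R=FK(q0);u=R[:,2]
for x in(.385,.395):
  for z in(.10,.137,.17):
    print(x,z)
    q=go(q0,[x,.19,z],18)
    q=go(q,[x+.03,.1,z],18)
    q=go(q,[.47,.062,.14],18)
E
```

```text
0.385 0.1
go 4 x [14.  8.  5.] -> [0.392 0.208 0.118] q [ 0.9   0.26  2.7   4.06  0.91 -1.75] tilt [59.  4.] minq5 0.91
go 7 x [16.  1.  3.] -> [0.428 0.123 0.14 ] q [ 0.35  0.04  2.7   3.61  0.61 -1.81] tilt [56.6  2.1] minq5 0.61
go 5 x [13. -4.  7.] -> [0.473 0.061 0.14 ] q [-0.14  0.04  2.69  2.87  0.58 -1.47] tilt [56.5  2.1] minq5 0.57
0.385 0.137
go 4 x [14.  0. -0.] -> [0.387 0.194 0.143] q [ 0.86  0.14  2.7   4.07  0.85 -1.85] tilt [59.9  5. ] minq5 0.85
go 6 x [16. -1.  3.] -> [0.421 0.114 0.164] q [ 0.21 -0.09  2.7   3.39  0.5  -1.73] tilt [58.3  4. ] minq5 0.5
go 5 x [11. -0. 10.] -> [0.472 0.064 0.147] q [-0.2   0.03  2.7   2.74  0.61 -1.4 ] tilt [57.6  3.9] minq5 0.5
0.385 0.17
go 4 x [14. -7. -4.] -> [0.386 0.189 0.17 ] q [ 0.84  0.01  2.65  4.19  0.75 -2.05] tilt [60.2  5.3] minq5 0.75
go 6 x [15. -2.  3.] -> [0.418 0.107 0.18 ] q [ 0.11 -0.16  2.7   3.2   0.44 -1.61] tilt [59.7  4.9] minq5 0.44
go 5 x [10.  2. 12.] -> [0.475 0.065 0.155] q [-0.23  0.02  2.7   2.68  0.63 -1.36] tilt [58.7  4.6] minq5 0.46
0.395 0.1
go 4 x [14.  7.  7.] -> [0.402 0.207 0.116] q [ 0.86 
[... 277 characters left out ...]
 0.58
0.395 0.137
go 4 x [14. -1.  2.] -> [0.396 0.193 0.142] q [ 0.81  0.15  2.7   4.02  0.84 -1.82] tilt [59.9  5.1] minq5 0.84
go 6 x [16. -1.  3.] -> [0.431 0.113 0.162] q [ 0.18 -0.06  2.7   3.33  0.53 -1.68] tilt [58.4  4.2] minq5 0.53
go 4 x [13.  0. 10.] -> [0.473 0.066 0.148] q [-0.19  0.03  2.7   2.75  0.61 -1.4 ] tilt [57.8  4. ] minq5 0.53
0.395 0.17
go 4 x [14. -8. -2.] -> [0.395 0.19  0.17 ] q [ 0.8   0.02  2.65  4.14  0.73 -2.03] tilt [60.2  5.3] minq5 0.73
go 6 x [15. -2.  3.] -> [0.427 0.106 0.178] q [ 0.08 -0.13  2.7   3.13  0.47 -1.57] tilt [59.8  5. ] minq5 0.47
go 5 x [10.  3. 11.] -> [0.479 0.064 0.152] q [-0.24  0.03  2.7   2.68  0.64 -1.36] tilt [58.7  4.8] minq5 0.49
```

Emit:
move_arm(
  rows=[
    {"tx":14,"ty":-7,"tz":-4,"roll":0},
    {"tx":14,"ty":-7,"tz":-4,"roll":0},
    {"tx":14,"ty":-7,"tz":-4,"roll":0},
    {"tx":14,"ty":-7,"tz":-4,"roll":0},
    {"tx":15,"ty":-2,"tz":3,"roll":0},
    {"tx":15,"ty":-2,"tz":3,"roll":0},
    {"tx":15,"ty":-2,"tz":3,"roll":0},
    {"tx":15,"ty":-2,"tz":3,"roll":0},
    {"tx":15,"ty":-2,"tz":3,"roll":0},
    {"tx":15,"ty":-2,"tz":3,"roll":0},
    {"tx":0,"ty":0,"tz":0,"roll":0},
  ],
)

```text
time_s: 18.2
ee_pos: [0.4178, 0.1077, 0.1849]
ee_rot: [[0.084, -0.496, 0.864], [-0.996, -0.041, 0.073], [-0.001, -0.867, -0.498]]
ft_force: [-0.4, -0.2, 0.2]
gripper_width: 0.0297
```

```bash
python3 o.py; python3 - <<'E'
from h import *
import pickle
a,b=pickle.load(open('s2.pkl','rb'))
A=cv2.resize(a['frame'][165:265,225:305,::-1],None,fx=5,fy=5,interpolation=cv2.INTER_CUBIC)
B=cv2.resize(b['frame'][130:190,255:315,::-1],None,fx=6.6,fy=8.34,interpolation=cv2.INTER_CUBIC)
B=cv2.resize(b['frame'][125:185,252:312,::-1],(400,400),interpolation=cv2.INTER_CUBIC)
B=cv2.copyMakeBorder(B,0,100,0,0,cv2.BORDER_CONSTANT)
cv2.imwrite('pics/p3.png',np.hstack([A,B]))
E
```

```text
18.2 q [0.114, -0.169, 2.693, 3.202, 0.433, -1.61] [0.4178 0.1077 0.1849] [[0.084, -0.496, 0.864], [-0.996, -0.041, 0.073], [-0.001, -0.867, -0.498]] tilt 60.1 F [-0.4 -0.2  0.2] 0.0297
```

View pics/p3.png

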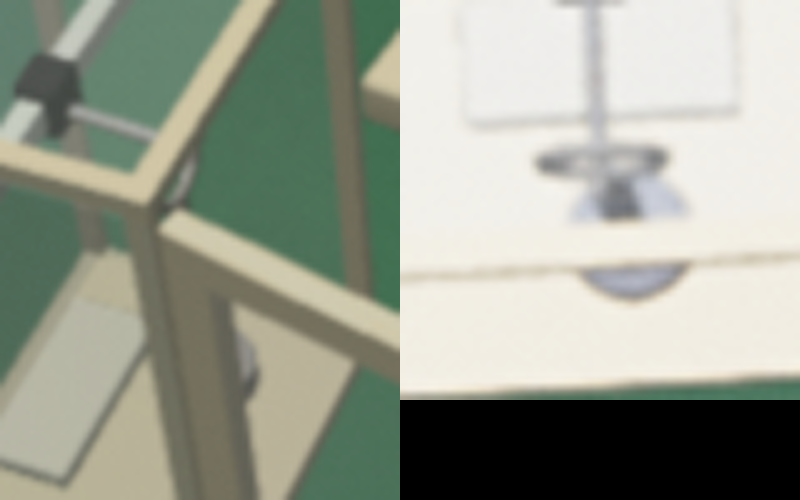

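```bash
python3 - <<'E'
from h import *
import pickle
a,b=pickle.load(open('s2.pkl','rb'))
print('foot',onz(b,286.6-.4,160.1-.4,.0595),'eye',onz(b,282.3-.4,149.1-.4,.2205), 'tri eye?',tri(a,(225+185/5-.4,165+172/5-.4),b,(281.9,148.7)))
for z in(.05,.06,.07):
  print(z,'eye',onz(b,281.9,148.7,z+.161)[:2].round(4),'foot',onz(b,286.2,159.7,z)[:2].round(4))
for v in(320,385): pass
print('side foot right edge',[ (z,onz(a,225+257/5,165+370/5,z).round(3)) for z in(.05,.07)])
c=tri(a,(225+72/5-.4,165+105/5-.4),b,(252+(595-400)/6.667-.4,125+5/6.667-.4));print('bar at clamp',c)
E
python3 - <<'E'
from sim import *
from bench import robot
o=robot.observe();q0=np.array(o['q']);T,R=FK(q0);u=R[:,2]
q=go(q0,[.47,.065,.175],18)
q=go(q,[.50,.066,.16],18)
for G in([.664,.079,.11],[.664,.079,.10]): q2=go(q,np.array(G)+.019*u,18)
E
```

```text
foot [0.66903838 0.08160246 0.0595    ] eye [0.66726785 0.08085594 0.2205    ] tri eye? (array([0.6678223 , 0.08105141, 0.20700809]), np.float64(0.004178668708489959))
0.05 eye [0.669  0.0816] foot [0.6706 0.0823]
0.06 eye [0.6672 0.0808] foot [0.669  0.0816]
0.07 eye [0.6653 0.08  ] foot [0.6673 0.0809]
side foot right edge [(0.05, array([0.65 , 0.066, 0.05 ])), (0.07, array([0.641, 0.079, 0.07 ]))]
bar at clamp (array([0.71825078, 0.08457321, 0.2319449 ]), np.float64(0.0030005041193716924))
go 4 x [12. -4. 11.] -> [0.469 0.065 0.176] q [-0.26 -0.07  2.68  2.57  0.57 -1.25] tilt [60.1  4.8] minq5 0.46
go 2 x [ 1. -1. 17.] -> [0.5   0.065 0.161] q [-0.21  0.05  2.67  2.73  0.66 -1.38] tilt [60.1  4.8] minq5 0.61
go 11 x [-0. -3. 17.] -> [0.678 0.08  0.097] q [-0.05  0.43  2.39  2.97  0.73 -1.51] tilt [60.1  4.8] minq5 0.68
go 11 x [-0. -3. 17.] -> [0.678 0.08  0.097] q [-0.05  0.43  2.39  2.97  0.73 -1.51] tilt [60.1  4.8] minq5 0.68
```

Emit:
move_arm(
  rows=[
    {"tx":12,"ty":-4,"tz":11,"roll":0},
    {"tx":12,"ty":-4,"tz":11,"roll":0},
    {"tx":12,"ty":-4,"tz":11,"roll":0},
    {"tx":12,"ty":-4,"tz":11,"roll":0},
    {"tx":0,"ty":0,"tz":0,"roll":0},
    {"tx":0,"ty":0,"tz":0,"roll":0},
  ],
  gripper=0,
)

```text
time_s: 18.8
ee_pos: [0.4651, 0.0689, 0.1753]
ee_rot: [[0.089, -0.5, 0.861], [-0.996, -0.042, 0.079], [-0.003, -0.865, -0.502]]
ft_force: [0.3, -0.8, -0.3]
gripper_width: 0.0744
```

Emit:
move_arm(
  rows=[
    {"tx":0,"ty":-3.9,"tz":17.8,"roll":0},
    {"tx":0,"ty":-3.9,"tz":17.8,"roll":0},
    {"tx":0,"ty":-3.9,"tz":17.8,"roll":0},
    {"tx":0,"ty":-3.9,"tz":17.8,"roll":0},
    {"tx":0,"ty":-3.9,"tz":17.8,"roll":0},
    {"tx":0,"ty":-3.9,"tz":17.8,"roll":0},
    {"tx":0,"ty":-3.9,"tz":17.8,"roll":0},
    {"tx":0,"ty":0,"tz":0,"roll":0},
    {"tx":0,"ty":0,"tz":0,"roll":0},
  ],
)

```text
time_s: 19.7
ee_pos: [0.5849, 0.0815, 0.1359]
ee_rot: [[0.092, -0.501, 0.86], [-0.996, -0.044, 0.081], [-0.003, -0.864, -0.503]]
ft_force: [-0.2, -0.2, 0.1]
gripper_width: 0.0942
```

```bash
python3 o.py; python3 - <<'E'
from h import *
import pickle
o=robot.observe();R=np.array(o['ee_rot'])
print('to target',(R.T@(np.array([.6766,.0817,.110])-o['ee_pos'])*1e3).round(1))
a=robot.snapshot('side');b=robot.snapshot('top');pickle.dump((a,b),open('s3.pkl','wb'))
A=cv2.resize(a['frame'][150:290,220:360,::-1],(400,400),interpolation=cv2.INTER_CUBIC)
B=cv2.resize(b['frame'][120:240,230:350,::-1],(400,400),interpolation=cv2.INTER_CUBIC)
cv2.imwrite('pics/p4.png',np.hstack([A,B]))
E
```

```text
19.7 q [-0.079, 0.245, 2.537, 2.906, 0.691, -1.472] [0.5849 0.0815 0.1359] [[0.092, -0.501, 0.86], [-0.996, -0.044, 0.081], [-0.003, -0.864, -0.503]] tilt 59.8 F [-0.2 -0.2  0.1] 0.0942
to target [  8.3 -23.6  92. ]
```

View pics/p4.png

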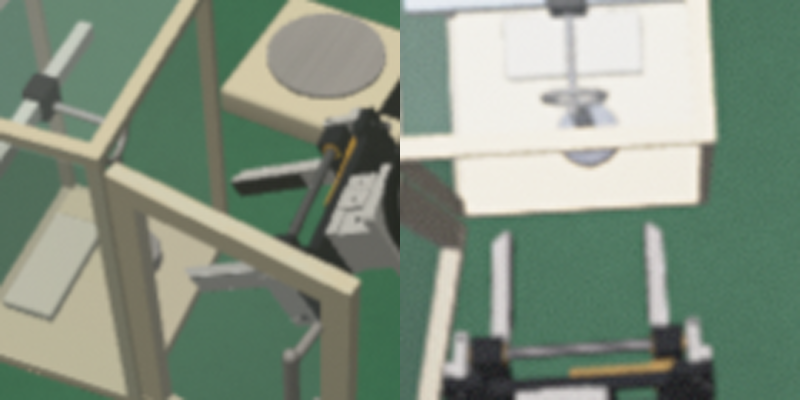

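The fingertips at (503,235) and (652,228) are lined up with the hanger (foot near (590,150)). The body clears the door, and the forces are near zero.

Emit:
move_arm(
  rows=[
    {"tx":2,"ty":-4,"tz":15,"roll":0},
    {"tx":2,"ty":-4,"tz":15,"roll":0},
    {"tx":1.5,"ty":-4,"tz":15,"roll":0},
    {"tx":1.5,"ty":-4,"tz":15,"roll":0},
    {"tx":1,"ty":-4,"tz":15,"roll":0},
    {"tx":0.5,"ty":-3.5,"tz":15,"roll":0},
    {"tx":0,"ty":0,"tz":2,"roll":0},
    {"tx":0,"ty":0,"tz":0,"roll":0},
    {"tx":0,"ty":0,"tz":0,"roll":0},
  ],
)

```text
time_s: 20.7
ee_pos: [0.677, 0.0801, 0.1097]
ee_rot: [[0.09, -0.502, 0.86], [-0.996, -0.042, 0.08], [-0.003, -0.864, -0.503]]
ft_force: [-0.6, 0.3, 0.1]
gripper_width: 0.094
```

```bash
python3 o.py; python3 - <<'E'
from h import *
import pickle
o=robot.observe();R=np.array(o['ee_rot'])
print('to target',(R.T@(np.array([.6766,.0817,.110])-o['ee_pos'])*1e3).round(1))
a=robot.snapshot('side');b=robot.snapshot('top');pickle.dump((a,b),open('s4.pkl','wb'))
A=cv2.resize(a['frame'][150:290,220:360,::-1],(400,400),interpolation=cv2.INTER_CUBIC)
B=cv2.resize(b['frame'][120:200,240:320,::-1],(400,400),interpolation=cv2.INTER_CUBIC)
cv2.imwrite('pics/p5.png',np.hstack([A,B]))
E
```

```text
20.7 q [-0.06, 0.388, 2.375, 2.929, 0.671, -1.476] [0.677  0.0801 0.1097] [[0.09, -0.502, 0.86], [-0.996, -0.042, 0.08], [-0.003, -0.864, -0.503]] tilt 59.8 F [-0.6  0.3  0.1] 0.094
to target [-1.6 -0.1 -0.4]
```

View pics/p5.png

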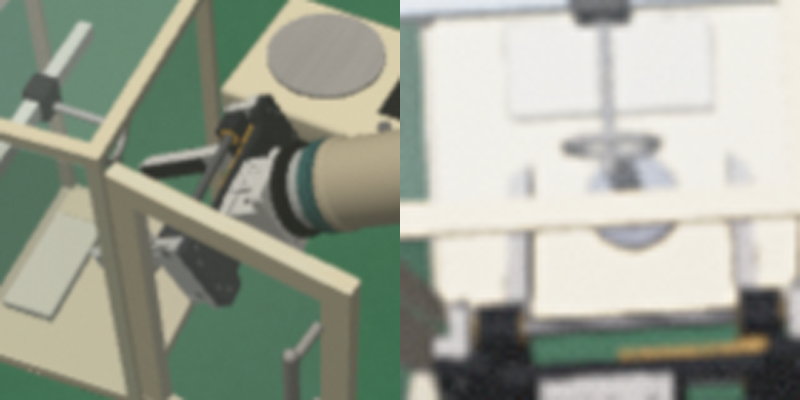

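Emit:
move_arm(
  rows=[
    {"tx":0,"ty":0,"tz":0,"roll":0},
    {"tx":0,"ty":0,"tz":0,"roll":0},
    {"tx":0,"ty":0,"tz":0,"roll":0},
    {"tx":0,"ty":0,"tz":0,"roll":0},
    {"tx":0,"ty":0,"tz":0,"roll":0},
    {"tx":0,"ty":0,"tz":0,"roll":0},
    {"tx":0,"ty":0,"tz":0,"roll":0},
    {"tx":0,"ty":0,"tz":0,"roll":0},
    {"tx":0,"ty":0,"tz":0,"roll":0},
    {"tx":0,"ty":0,"tz":0,"roll":0},
    {"tx":0,"ty":0,"tz":0,"roll":0},
    {"tx":0,"ty":0,"tz":0,"roll":0},
  ],
  gripper=1,
  newtons=35,
)

```text
time_s: 22.0
ee_pos: [0.6778, 0.0796, 0.1102]
ee_rot: [[0.089, -0.501, 0.861], [-0.996, -0.041, 0.079], [-0.004, -0.865, -0.502]]
ft_force: [-0.2, -1.2, -0.8]
gripper_width: 0.0116
```

Emit:
move_arm(
  rows=[
    {"tx":0,"ty":0,"tz":0,"roll":0},
    {"tx":0,"ty":0,"tz":0,"roll":0},
    {"tx":0,"ty":0,"tz":0,"roll":0},
  ],
)

```text
time_s: 22.3
ee_pos: [0.6778, 0.0797, 0.1102]
ee_rot: [[0.09, -0.501, 0.861], [-0.996, -0.042, 0.079], [-0.004, -0.865, -0.502]]
ft_force: [0.1, -2.0, -0.3]
gripper_width: 0.0117
```

```bash
python3 o.py
```

```text
22.3 q [-0.061, 0.388, 2.374, 2.929, 0.671, -1.476] [0.6778 0.0797 0.1102] [[0.09, -0.501, 0.861], [-0.996, -0.042, 0.079], [-0.004, -0.865, -0.502]] tilt 59.8 F [ 0.1 -2.  -0.3] 0.0117
```

Gripped at 11.7 mm. I'm lifting 24 mm.

Emit:
move_arm(
  rows=[
    {"tx":0,"ty":-3.5,"tz":-2,"roll":0},
    {"tx":0,"ty":-3.5,"tz":-2,"roll":0},
    {"tx":0,"ty":-3.5,"tz":-2,"roll":0},
    {"tx":0,"ty":-3.5,"tz":-2,"roll":0},
    {"tx":0,"ty":-3.5,"tz":-2,"roll":0},
    {"tx":0,"ty":-3.5,"tz":-2,"roll":0},
    {"tx":0,"ty":0,"tz":0,"roll":0},
    {"tx":0,"ty":0,"tz":0,"roll":0},
  ],
)

```text
time_s: 23.1
ee_pos: [0.6779, 0.0799, 0.1346]
ee_rot: [[0.09, -0.5, 0.861], [-0.996, -0.043, 0.08], [-0.003, -0.865, -0.502]]
ft_force: [-0.3, -0.1, -2.1]
gripper_width: 0.0121
```

```bash
python3 o.py; python3 - <<'E'
from sim import *
from bench import robot
o=robot.observe();q0=np.array(o['q']);T,R=FK(q0);c=np.array([.9966,.082,0])
q=q0
q=go(q,T-.04*c,10)
q=go(q,T-.11*c,12)
q=go(q,T-.17*c,15)
q1=q
for via in([[.5,-.0,.17],[.52,-.12,.17],[.60,-.22,.17],[.632,-.228,.15]],[[.5,-.0,.17],[.56,-.2,.17],[.632,-.228,.15]],):
    q=q1
    for v in via:q=go(q,v,18)
E
```

```text
23.1 q [-0.061, 0.326, 2.346, 2.9, 0.583, -1.442] [0.6779 0.0799 0.1346] [[0.09, -0.5, 0.861], [-0.996, -0.043, 0.08], [-0.003, -0.865, -0.502]] tilt 59.9 F [-0.3 -0.1 -2.1] 0.0121
go 4 x [-0.  5. -9.] -> [0.639 0.076 0.135] q [-0.08  0.29  2.43  2.89  0.63 -1.45] tilt [59.9  5.3] minq5 0.6
go 6 x [ -0.   6. -10.] -> [0.569 0.07  0.134] q [-0.13  0.24  2.58  2.85  0.73 -1.46] tilt [59.9  5.3] minq5 0.65
go 4 x [ -0.   7. -13.] -> [0.511 0.065 0.137] q [-0.21  0.18  2.7   2.77  0.79 -1.46] tilt [59.8  5.3] minq5 0.75
go 5 x [13. -4. -6.] -> [ 0.501 -0.002  0.169] q [-0.62  0.01  2.64  2.11  0.72 -1.08] tilt [59.8  5.3] minq5 0.72
go 7 x [17. -1.  1.] -> [ 0.522 -0.119  0.171] q [-0.98  0.11  2.51  1.71  0.87 -0.95] tilt [59.8  5.3] minq5 0.75
go 8 x [13. -4.  8.] -> [ 0.602 -0.216  0.166] q [-0.94  0.27  2.27  1.68  0.84 -0.85] tilt [59.8  5.3] minq5 0.84
go 3 x [ 5. -0. 11.] -> [ 0.632 -0.229  0.15 ] q [-0.9   0.33  2.23  1.74  0.82 -0.89] tilt [59.8  5.3] minq5 0.82
go 5 x [13. -4. -6.] -> [ 0.501 -0.002  0.169] q [-0.62  0.01  2.64  2.11  0.72 -1.08] tilt [59.8  5.3] minq5 0.72
go 12 x [17. -2.  3.] -> [ 0.563 -0.201  0.171] q [-1.01  0.21  2.34  1.63  0.88 -0.87] tilt [59.8  5.3] minq5 0.75
go 5 x [ 7. -3. 14.] -> [ 0.634 -0.23   0.149] q [-0.9   0.34  2.23  1.74  0.82 -0.89] tilt [59.8  5.3] minq5 0.82
```

Emit:
move_arm(
  rows=[
    {"tx":0,"ty":5,"tz":-8.6,"roll":0},
    {"tx":0,"ty":5,"tz":-8.6,"roll":0},
    {"tx":0,"ty":5,"tz":-8.6,"roll":0},
    {"tx":0,"ty":5,"tz":-8.6,"roll":0},
    {"tx":0,"ty":0,"tz":0,"roll":0},
  ],
)

```text
time_s: 23.6
ee_pos: [0.636, 0.0762, 0.1333]
ee_rot: [[0.09, -0.503, 0.86], [-0.996, -0.042, 0.079], [-0.004, -0.863, -0.505]]
ft_force: [0.7, -0.3, -3.6]
gripper_width: 0.0116
```

```bash
python3 o.py; python3 - <<'E'
from h import *
a=robot.snapshot('side');b=robot.snapshot('top')
A=cv2.resize(a['frame'][150:290,220:360,::-1],(400,400),interpolation=cv2.INTER_CUBIC)
B=cv2.resize(b['frame'][120:200,240:320,::-1],(400,400),interpolation=cv2.INTER_CUBIC)
cv2.imwrite('pics/p6.png',np.hstack([A,B]))
E
```

```text
23.6 q [-0.081, 0.292, 2.434, 2.888, 0.635, -1.449] [0.636  0.0762 0.1333] [[0.09, -0.503, 0.86], [-0.996, -0.042, 0.079], [-0.004, -0.863, -0.505]] tilt 59.7 F [ 0.7 -0.3 -3.6] 0.0116
```

View pics/p6.png

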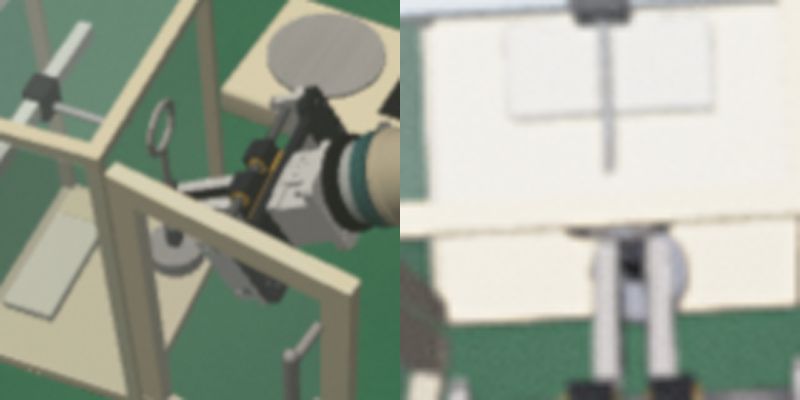

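The hanger is off the hook and held upright: hook tip at (610,170), eye at (600,232) in front of it. I'm bringing it out.

Emit:
move_arm(
  rows=[
    {"tx":0,"ty":6,"tz":-10.2,"roll":0},
    {"tx":0,"ty":6,"tz":-10.2,"roll":0},
    {"tx":0,"ty":6,"tz":-10.2,"roll":0},
    {"tx":0,"ty":6,"tz":-10.2,"roll":0},
    {"tx":0,"ty":6,"tz":-10.2,"roll":0},
    {"tx":0,"ty":6,"tz":-10.2,"roll":0},
    {"tx":0,"ty":6,"tz":-10.2,"roll":0},
    {"tx":0,"ty":6,"tz":-10.2,"roll":0},
    {"tx":0,"ty":6,"tz":-10.2,"roll":0},
    {"tx":0,"ty":6,"tz":-10.2,"roll":0},
  ],
)

```text
time_s: 24.7
ee_pos: [0.5196, 0.0656, 0.1338]
ee_rot: [[0.09, -0.5, 0.861], [-0.996, -0.042, 0.08], [-0.003, -0.865, -0.502]]
ft_force: [-0.1, 0.7, -2.1]
gripper_width: 0.0115
```

Emit:
move_arm(
  rows=[
    {"tx":13,"ty":-4,"tz":-6,"roll":0},
    {"tx":13,"ty":-4,"tz":-6,"roll":0},
    {"tx":13,"ty":-4,"tz":-6,"roll":0},
    {"tx":13,"ty":-4,"tz":-6,"roll":0},
    {"tx":13,"ty":-4,"tz":-6,"roll":0},
    {"tx":0,"ty":0,"tz":0,"roll":0},
  ],
)

```text
time_s: 25.3
ee_pos: [0.5108, -0.0028, 0.1672]
ee_rot: [[0.087, -0.498, 0.863], [-0.996, -0.043, 0.076], [-0.001, -0.866, -0.5]]
ft_force: [-0.1, 0.1, -2.9]
gripper_width: 0.0116
```

Emit:
move_arm(
  rows=[
    {"tx":17,"ty":-2,"tz":3,"roll":0},
    {"tx":17,"ty":-2,"tz":3,"roll":0},
    {"tx":17,"ty":-2,"tz":3,"roll":0},
    {"tx":17,"ty":-2,"tz":3,"roll":0},
    {"tx":17,"ty":-2,"tz":3,"roll":0},
    {"tx":17,"ty":-2,"tz":3,"roll":0},
    {"tx":17,"ty":-2,"tz":3,"roll":0},
    {"tx":17,"ty":-2,"tz":3,"roll":0},
    {"tx":17,"ty":-2,"tz":3,"roll":0},
    {"tx":17,"ty":-2,"tz":3,"roll":0},
    {"tx":17,"ty":-2,"tz":3,"roll":0},
    {"tx":17,"ty":-2,"tz":3,"roll":0},
  ],
)

```text
time_s: 26.5
ee_pos: [0.5724, -0.2002, 0.1676]
ee_rot: [[0.091, -0.5, 0.861], [-0.996, -0.042, 0.081], [-0.004, -0.865, -0.502]]
ft_force: [-0.2, 0.3, -2.6]
gripper_width: 0.0115
```

```bash
python3 o.py; python3 - <<'E'
from h import *
o=robot.observe();R=np.array(o['ee_rot'])
b=robot.snapshot('top');f=b['frame']
# pan centre: grey disc inside beige scale
roi=f[140:235,365:445].astype(int);sat=roi.max(2)-roi.min(2)
m=((sat<22)&(roi.mean(2)>100)&(roi.mean(2)<185)).astype(np.uint8)
n,l,s,c=cv2.connectedComponentsWithStats(m);i=1+s[1:,4].argmax();print(s[i],c[i]+[365,140])
import pickle
b0=pickle.load(open('s0.pkl','rb'))[1];roi=b0['frame'][140:235,365:445].astype(int);sat=roi.max(2)-roi.min(2)
m=((sat<22)&(roi.mean(2)>100)&(roi.mean(2)<185)).astype(np.uint8)
n,l,s,c=cv2.connectedComponentsWithStats(m);i=1+s[1:,4].argmax();print(s[i],c[i]+[365,140]);u,v=c[i]+[365,140]
print('pan',onz(b0,u,v,.048))
E
```

```text
26.5 q [-0.987, 0.232, 2.333, 1.659, 0.873, -0.888] [ 0.5724 -0.2002  0.1676] [[0.091, -0.5, 0.861], [-0.996, -0.042, 0.081], [-0.004, -0.865, -0.502]] tilt 59.9 F [-0.2  0.3 -2.6] 0.0115
[   7    9   66   86 2151] [405.16782892 186.63086936]
[  19   20   45   44 1527] [405.90831696 180.98493779]
pan [ 0.62435766 -0.22862474  0.048     ]
```

```bash
python3 - <<'E'
from h import *
a=robot.snapshot('side');b=robot.snapshot('top')
print('p6 foot',onz(b,287.4,174.0,.083),'(TCP .636 .0762)')
A=cv2.resize(a['frame'][90:230,270:410,::-1],(400,400),interpolation=cv2.INTER_CUBIC)
B=cv2.resize(b['frame'][140:240,360:460,::-1],(400,400),interpolation=cv2.INTER_CUBIC)
cv2.imwrite('pics/p7.png',np.hstack([A,B]))
import pickle;pickle.dump((a,b),open('s7.pkl','wb'))
E
```

```text
p6 foot [0.62923081 0.07584703 0.083     ] (TCP .636 .0762)
```

View pics/p7.png

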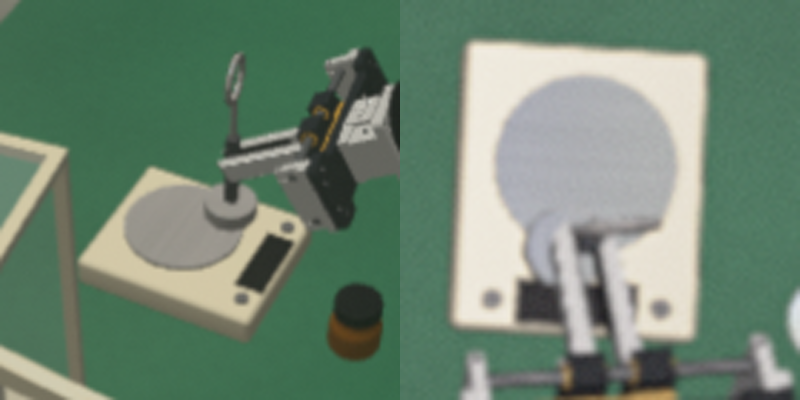

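```bash
python3 - <<'E'
from h import *
import pickle
a,b=pickle.load(open('s7.pkl','rb'))
f=tri(a,(350.5,162.1),b,(401.6,201.1));e=tri(a,(352.2,116.9),b,(414.6,195.8));print('foot mid',f,'eye',e)
o=robot.observe();R=np.array(o['ee_rot']);T=np.array(o['ee_pos'])
print('foot-TCP',f[0]-T,'eye-TCP',e[0]-T)
ax=T+[-.0085,-.0005,0]
for z in(.02,.161):
  for s in(a,b): print(z,proj(s,[ax[0],ax[1],T[2]-.0525+z]).round(1))
t=np.array([.624+.0085,-.2275+.0005,.15]);print('move to',t,(R.T@(t-T)*1e3).round(1))
E
```

```text
foot mid (array([ 0.56609817, -0.20598471,  0.11542185]), np.float64(0.0009665606250965321)) eye (array([ 0.56563614, -0.20485881,  0.27022633]), np.float64(0.001389036104736078))
foot-TCP [-0.00628971 -0.00527857 -0.05242098] eye-TCP [-0.00675174 -0.00415266  0.1023835 ]
0.02 [350.6 158. ]
0.02 [401.2 201.5]
0.161 [352.1 116. ]
0.161 [413.6 196.6]
move to [ 0.6325 -0.227   0.15  ] [ 31.7 -13.5  58.6]
```

Emit:
move_arm(
  rows=[
    {"tx":5.7,"ty":1.8,"tz":13.8,"roll":0},
    {"tx":5.7,"ty":1.8,"tz":13.8,"roll":0},
    {"tx":5.7,"ty":1.8,"tz":13.8,"roll":0},
    {"tx":5.7,"ty":1.8,"tz":13.8,"roll":0},
    {"tx":5.7,"ty":1.8,"tz":13.8,"roll":0},
    {"tx":0,"ty":0,"tz":0,"roll":0},
    {"tx":0,"ty":0,"tz":0,"roll":0},
    {"tx":0,"ty":0,"tz":0,"roll":0},
  ],
)

```text
time_s: 27.45
ee_pos: [0.6291, -0.2227, 0.1254]
ee_rot: [[0.091, -0.5, 0.861], [-0.996, -0.042, 0.08], [-0.004, -0.865, -0.502]]
ft_force: [0.4, 0.3, -2.0]
gripper_width: 0.0121
```

```bash
python3 - <<'E'
from h import *
import pickle
o=robot.observe();print(o['ft_force'],o['ee_pos'])
a=robot.snapshot('side');b=robot.snapshot('top')
A=cv2.resize(a['frame'][90:230,270:410,::-1],(400,400),interpolation=cv2.INTER_CUBIC)
B=cv2.resize(b['frame'][140:240,360:460,::-1],(400,400),interpolation=cv2.INTER_CUBIC)
cv2.imwrite('pics/p8.png',np.hstack([A,B]));pickle.dump((a,b),open('s8.pkl','wb'))
# dark-eye/foot check numerically: expected foot pixels vs pan centre
T=np.array(o['ee_pos'])
for s in(a,b): print('foot bottom exp',proj(s,T+[-.0065,-.0045,-.058]).round(1),'pan',proj(s,[.624,-.2275,.048]).round(1))
E
```

```text
[ 0.44922051  0.34862183 -1.95535111] [ 0.62909381 -0.22265203  0.12542692]
foot bottom exp [334.5 164.1] pan [334.  168.8]
foot bottom exp [406.8 180.8] pan [405.5 181.1]
```

Emit:
move_arm(
  rows=[
    {"tx":0,"ty":1.7,"tz":1,"roll":0},
    {"tx":0,"ty":1.7,"tz":1,"roll":0},
    {"tx":0,"ty":1.7,"tz":1,"roll":0},
    {"tx":0,"ty":1.7,"tz":1,"roll":0},
    {"tx":0,"ty":1.7,"tz":1,"roll":0},
    {"tx":0,"ty":1.7,"tz":1,"roll":0},
    {"tx":0,"ty":0,"tz":0,"roll":0},
    {"tx":0,"ty":0,"tz":0,"roll":0},
  ],
)

```text
time_s: 28.35
ee_pos: [0.6295, -0.2231, 0.1134]
ee_rot: [[0.09, -0.5, 0.861], [-0.996, -0.042, 0.08], [-0.004, -0.865, -0.502]]
ft_force: [0.2, 0.5, -2.2]
gripper_width: 0.0117
```

Emit:
move_arm(
  rows=[
    {"tx":0,"ty":0.85,"tz":0.5,"roll":0},
    {"tx":0,"ty":0.85,"tz":0.5,"roll":0},
    {"tx":0,"ty":0,"tz":0,"roll":0},
    {"tx":0,"ty":0,"tz":0,"roll":0},
  ],
)

```text
time_s: 28.75
ee_pos: [0.6295, -0.2231, 0.1115]
ee_rot: [[0.09, -0.5, 0.861], [-0.996, -0.042, 0.08], [-0.003, -0.865, -0.502]]
ft_force: [0.1, -0.4, -2.7]
gripper_width: 0.0116
```

Emit:
move_arm(
  rows=[
    {"tx":0,"ty":0.85,"tz":0.5,"roll":0},
    {"tx":0,"ty":0.85,"tz":0.5,"roll":0},
    {"tx":0,"ty":0,"tz":0,"roll":0},
    {"tx":0,"ty":0,"tz":0,"roll":0},
  ],
)

```text
time_s: 29.15
ee_pos: [0.6295, -0.2231, 0.1095]
ee_rot: [[0.09, -0.501, 0.861], [-0.996, -0.042, 0.08], [-0.003, -0.865, -0.502]]
ft_force: [-0.3, -0.4, -2.0]
gripper_width: 0.0116
```

Emit:
move_arm(
  rows=[
    {"tx":0,"ty":0.85,"tz":0.5,"roll":0},
    {"tx":0,"ty":0.85,"tz":0.5,"roll":0},
    {"tx":0,"ty":0,"tz":0,"roll":0},
    {"tx":0,"ty":0,"tz":0,"roll":0},
  ],
)

```text
time_s: 29.55
ee_pos: [0.6296, -0.2232, 0.1078]
ee_rot: [[0.09, -0.5, 0.861], [-0.996, -0.042, 0.079], [-0.003, -0.865, -0.502]]
ft_force: [-0.8, 0.7, -1.1]
gripper_width: 0.0119
```

Emit:
move_arm(
  rows=[
    {"tx":0,"ty":0.85,"tz":0.5,"roll":0},
    {"tx":0,"ty":0,"tz":0,"roll":0},
    {"tx":0,"ty":0,"tz":0,"roll":0},
    {"tx":0,"ty":0,"tz":0,"roll":0},
  ],
)

```text
time_s: 29.95
ee_pos: [0.6297, -0.2232, 0.1069]
ee_rot: [[0.09, -0.5, 0.861], [-0.996, -0.043, 0.079], [-0.003, -0.865, -0.502]]
ft_force: [-0.8, -1.4, 0.4]
gripper_width: 0.0115
```

The pan is carrying the weight (measured force about 0 to +0.4 N). I'm opening and then backing out along the tool axis.

Emit:
move_arm(
  rows=[
    {"tx":0,"ty":0,"tz":0,"roll":0},
    {"tx":0,"ty":0,"tz":0,"roll":0},
    {"tx":0,"ty":0,"tz":0,"roll":0},
    {"tx":0,"ty":0,"tz":0,"roll":0},
    {"tx":0,"ty":0,"tz":0,"roll":0},
    {"tx":0,"ty":0,"tz":0,"roll":0},
    {"tx":0,"ty":0,"tz":0,"roll":0},
    {"tx":0,"ty":0,"tz":0,"roll":0},
    {"tx":0,"ty":0,"tz":0,"roll":0},
    {"tx":0,"ty":0,"tz":0,"roll":0},
  ],
  gripper=0.2,
)

```text
time_s: 30.95
ee_pos: [0.6295, -0.2231, 0.1066]
ee_rot: [[0.09, -0.5, 0.861], [-0.996, -0.042, 0.08], [-0.003, -0.865, -0.502]]
ft_force: [0.0, -0.6, -0.3]
gripper_width: 0.0751
```

```bash
python3 o.py; python3 - <<'E'
from sim import *
from bench import robot
o=robot.observe();q0=np.array(o['q']);T,R=FK(q0);u=R[:,2]
q=go(q0,T-.12*u,12)
q=go(q,T-.16*u+[0,-.05,.05],20)
E
```

```text
30.95 q [-0.894, 0.426, 2.283, 1.87, 0.855, -1.085] [ 0.6295 -0.2231  0.1066] [[0.09, -0.5, 0.861], [-0.996, -0.042, 0.08], [-0.003, -0.865, -0.502]] tilt 59.9 F [ 0.  -0.6 -0.3] 0.0751
go 10 x [ -0.   0. -12.] -> [ 0.527 -0.234  0.166] q [-1.16  0.23  2.35  1.52  0.97 -0.9 ] tilt [59.9  5.3] minq5 0.86
go 5 x [ 10.  -8. -14.] -> [ 0.492 -0.287  0.236] q [-1.31  0.12  2.19  1.26  1.11 -0.62] tilt [59.9  5.3] minq5 0.99
```

Emit:
move_arm(
  rows=[
    {"tx":0,"ty":0,"tz":-8,"roll":0},
    {"tx":0,"ty":0,"tz":-12,"roll":0},
    {"tx":0,"ty":0,"tz":-12,"roll":0},
    {"tx":0,"ty":0,"tz":-12,"roll":0},
    {"tx":0,"ty":0,"tz":-12,"roll":0},
    {"tx":0,"ty":0,"tz":-14,"roll":0},
    {"tx":0,"ty":0,"tz":-14,"roll":0},
    {"tx":0,"ty":0,"tz":-14,"roll":0},
    {"tx":0,"ty":0,"tz":-14,"roll":0},
    {"tx":0,"ty":0,"tz":-14,"roll":0},
    {"tx":0,"ty":0,"tz":0,"roll":0},
    {"tx":0,"ty":0,"tz":0,"roll":0},
  ],
)

```text
time_s: 32.15
ee_pos: [0.5208, -0.2335, 0.1701]
ee_rot: [[0.089, -0.5, 0.861], [-0.996, -0.043, 0.078], [-0.003, -0.865, -0.502]]
ft_force: [0.0, -0.4, -0.0]
gripper_width: 0.075
```

```bash
python3 o.py; python3 - <<'E'
from h import *
import pickle
a=robot.snapshot('side');b=robot.snapshot('top')
A=cv2.resize(a['frame'][90:290,190:420,::-1],(400,348),interpolation=cv2.INTER_CUBIC)
B=cv2.resize(b['frame'][90:290,180:480,::-1],(400,267),interpolation=cv2.INTER_CUBIC)
B=cv2.copyMakeBorder(B,0,81,0,0,cv2.BORDER_CONSTANT)
C=cv2.resize(a['frame'][80:200,285:400,::-1],(400,250),interpolation=cv2.INTER_CUBIC)
E=cv2.resize(b['frame'][140:240,360:460,::-1],(250,250),interpolation=cv2.INTER_CUBIC);E=cv2.copyMakeBorder(E,0,0,0,150,cv2.BORDER_CONSTANT)
cv2.imwrite('pics/p9.png',np.vstack([np.hstack([A,B]),np.hstack([C,E])]));pickle.dump((a,b),open('s9.pkl','wb'))
E
```

```text
32.15 q [-1.178, 0.217, 2.347, 1.5, 0.975, -0.886] [ 0.5208 -0.2335  0.1701] [[0.089, -0.5, 0.861], [-0.996, -0.043, 0.078], [-0.003, -0.865, -0.502]] tilt 59.9 F [ 0.  -0.4 -0. ] 0.075
```

View pics/p9.png

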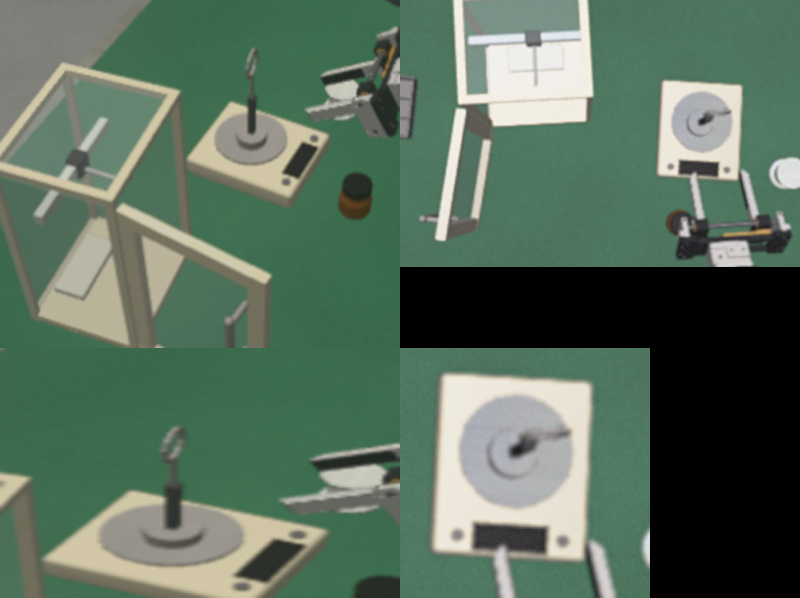

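The hanger stands upright on the middle of the pan: foot at (514,453), pan centre at (516,450) in the last panel. The door is wide open and the gripper is clear.

```bash
python3 -c "
from bench import robot
print(robot.hand_in())"
```

```text
the job is handed in; nothing more can be done
None
```

I opened the cabinet door, stood the steel weight hanger on the middle of the scale pan, and handed the job in at about 32 s of the 72 s allowed.

**How it went**
- **Tool tilt:** the moves have no tilt command and the roof blocks a tool pointing straight down. I tilted the tool about 60° by commanding poses just out of reach in free space.
- **Door:** I swung it to about 102° by its handle and left it there.
- **Hanger:** I gripped it, raised it 24 mm off the hook and brought it out. I lowered it in 1 mm steps until the pan carried its weight, with no more than about 0.5 N measured upward, then released it and backed away.

**Last checks**
- **Hanger:** in the final picture it stands upright, about 1 px from the pan's centre (roughly 1–2 mm).
- **Door:** it is still wide open.
- **Bystanders:** the spool and jar show no sign of having been moved. The tray was only partly in the last crops, and I did not measure any of the three again.
- **Robot:** it is touching nothing, with the force reading about 0 N.

**What disagreed or stood out**
- My estimates of the hanger's height in the grip differed by 5–8 mm between methods, so I set it down by feel of the force instead.
- The door pull briefly reached about 33 N at the wrist, well under the 120 N limit.
- My first move call was refused as invalid input, so nothing moved.

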